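# Load wheel bolts head-down into the swing carrier and send them to the thread scanner

### The job

Push the scanner's pocketed carrier plate round on its pivot pin, out from under the amber visor and at least half its swing out over the open worktop, and stand every loose wheel bolt lying on the green worktop head-down, thread up, in a pocket of its own. Then push the plate near its free corner back until it is fully home on its stop with all the bolts still seated, and press the scanner's start button. Leave the mallet and the gauging tools where they are.

Things in the scene. Friction and masses are not known exactly. Their poses are not given: they have to be found in the camera images.
- bolt1: plain steel wheel bolt, 56 mm long, 0.095 kg: hex head 19 mm across flats, 14 mm high; tapered seat up to 21 mm from the head's face; round 14 mm threaded shank to the tip. Origin: centre of the head's outer face; own z axis from head to tip. Starts lying on the worktop, axis level within 4 degrees and about 9 mm up, tip roughly towards the robot. May be absent
- bolt2: plain steel wheel bolt, 56 mm long, 0.095 kg: hex head 19 mm across flats, 14 mm high; tapered seat up to 21 mm from the head's face; round 14 mm threaded shank to the tip. Origin: centre of the head's outer face; own z axis from head to tip. Starts lying on the worktop, axis level within 4 degrees and about 9 mm up, tip roughly towards the robot. May be absent
- bolt3: plain steel wheel bolt, 56 mm long, 0.095 kg: hex head 19 mm across flats, 14 mm high; tapered seat up to 21 mm from the head's face; round 14 mm threaded shank to the tip. Origin: centre of the head's outer face; own z axis from head to tip. Starts lying on the worktop, axis level within 4 degrees and about 9 mm up, tip roughly towards the robot. May be absent
- bolt4: plain steel wheel bolt, 56 mm long, 0.095 kg: hex head 19 mm across flats, 14 mm high; tapered seat up to 21 mm from the head's face; round 14 mm threaded shank to the tip. Origin: centre of the head's outer face; own z axis from head to tip. Starts lying on the worktop, axis level within 4 degrees and about 9 mm up, tip roughly towards the robot. May be absent
- bolt5: plain steel wheel bolt, 56 mm long, 0.095 kg: hex head 19 mm across flats, 14 mm high; tapered seat up to 21 mm from the head's face; round 14 mm threaded shank to the tip. Origin: centre of the head's outer face; own z axis from head to tip. Starts lying on the worktop, axis level within 4 degrees and about 9 mm up, tip roughly towards the robot. May be absent
- carrier (a joint): swing angle of the carrier plate (rad): 0 home, against a hard stop, long edge parallel to the scanner's window under the visor; grows as the free end swings away from the scanner to the robot's right (anticlockwise from above), hard stop at 1.55. Starts at 0 to 0.2. Dry friction holds it where it is left; about 2.5 N at the free end moves it
- pivot (a point): pivot axis, at the carrier's top face (30 mm up). The scanner unit stands left of centre, turned a little. Its grey housing, 185 x 136 mm, 140 mm high, stands along the home lane, face 64 mm left of the pivot, reaching 185 mm from the pivot towards the robot; an amber see-through visor, underside 138 mm up, juts 44 mm from its face over the near edge of the home lane
- carrier_end (a point): middle of the carrier's free end, top edge, 270 mm from pivot along its centre line. Carrier: aluminium plate 300 x 100 mm, 22 mm thick, underside 8 mm above the worktop; vertical pivot pin on the centre line 30 mm from the far end; side faces 50 mm either side of the centre line. The last 85 mm towards the robot always stick out clear of housing and visor
- pocket1 (a point): centre of the floor of pocket 1, 52 mm from the pivot along the carrier's centre line and 23 mm off it away from the scanner: a round pocket 28 mm across and 9 mm deep, its floor 21 mm above the worktop. Six pockets stand in two staggered rows
- pocket2 (a point): centre of the floor of pocket 2, 75 mm from the pivot along the carrier's centre line and 23 mm off it towards the scanner: a round pocket 28 mm across and 9 mm deep, its floor 21 mm above the worktop. Six pockets stand in two staggered rows
- pocket3 (a point): centre of the floor of pocket 3, 98 mm from the pivot along the carrier's centre line and 23 mm off it away from the scanner: a round pocket 28 mm across and 9 mm deep, its floor 21 mm above the worktop. Six pockets stand in two staggered rows
- pocket4 (a point): centre of the floor of pocket 4, 121 mm from the pivot along the carrier's centre line and 23 mm off it towards the scanner: a round pocket 28 mm across and 9 mm deep, its floor 21 mm above the worktop. Six pockets stand in two staggered rows
- pocket5 (a point): centre of the floor of pocket 5, 144 mm from the pivot along the carrier's centre line and 23 mm off it away from the scanner: a round pocket 28 mm across and 9 mm deep, its floor 21 mm above the worktop. Six pockets stand in two staggered rows
- pocket6 (a point): centre of the floor of pocket 6, 167 mm from the pivot along the carrier's centre line and 23 mm off it towards the scanner: a round pocket 28 mm across and 9 mm deep, its floor 21 mm above the worktop. Six pockets stand in two staggered rows
- start (a joint): the start button's travel in m: 0 up, 0.006 fully pressed; it springs back and needs about 5 N
- start_top (a point): the centre of the round white start button's top, 28 mm across, on top of the scanner housing, pressed straight down; 158 mm above the worktop when up. A lamp stub 42 mm high stands 85 mm from it
- mallet: bystander: yellow-headed mallet, 280 mm long, lying at the right; leave it
- ring_gauge: bystander: dark steel thread ring gauge, 45 mm across and 14 mm high; leave it
- caliper: bystander: caliper, 210 mm long; leave it
- plug_gauge: bystander: steel thread plug gauge, 98 mm long; leave it

How it is judged:
On the way, in this order (a step that is already met when the one before it is completed fails the run):
1. the carrier is swung out from under the visor, at least about 40 degrees (value of joint carrier above 0.7 rad), for 0.2 s.
2. with the carrier out, every bolt stands head-down in a pocket (value of joint carrier above 0.6 rad and angle between each of bolt1, bolt2, bolt3, bolt4, bolt5's own z axis and vertical below 0.1 rad and (distance between bolt1 and pocket1 below 0.0055 m or distance between bolt1 and pocket2 below 0.0055 m or distance between bolt1 and pocket3 below 0.0055 m or distance between bolt1 and pocket4 below 0.0055 m or distance between bolt1 and pocket5 below 0.0055 m or distance between bolt1 and pocket6 below 0.0055 m) and (distance between bolt2 and pocket1 below 0.0055 m or distance between bolt2 and pocket2 below 0.0055 m or distance between bolt2 and pocket3 below 0.0055 m or distance between bolt2 and pocket4 below 0.0055 m or distance between bolt2 and pocket5 below 0.0055 m or distance between bolt2 and pocket6 below 0.0055 m) and (distance between bolt3 and pocket1 below 0.0055 m or distance between bolt3 and pocket2 below 0.0055 m or distance between bolt3 and pocket3 below 0.0055 m or distance between bolt3 and pocket4 below 0.0055 m or distance between bolt3 and pocket5 below 0.0055 m or distance between bolt3 and pocket6 below 0.0055 m) and (distance between bolt4 and pocket1 below 0.0055 m or distance between bolt4 and pocket2 below 0.0055 m or distance between bolt4 and pocket3 below 0.0055 m or distance between bolt4 and pocket4 below 0.0055 m or distance between bolt4 and pocket5 below 0.0055 m or distance between bolt4 and pocket6 below 0.0055 m) and (distance between bolt5 and pocket1 below 0.0055 m or distance between bolt5 and pocket2 below 0.0055 m or distance between bolt5 and pocket3 below 0.0055 m or distance between bolt5 and pocket4 below 0.0055 m or distance between bolt5 and pocket5 below 0.0055 m or distance between bolt5 and pocket6 below 0.0055 m)), for 0.3 s.
3. the carrier is home on its stop (within 2 degrees) with every bolt still seated (value of joint carrier below 0.035 rad and angle between each of bolt1, bolt2, bolt3, bolt4, bolt5's own z axis and vertical below 0.1 rad and (distance between bolt1 and pocket1 below 0.0055 m or distance between bolt1 and pocket2 below 0.0055 m or distance between bolt1 and pocket3 below 0.0055 m or distance between bolt1 and pocket4 below 0.0055 m or distance between bolt1 and pocket5 below 0.0055 m or distance between bolt1 and pocket6 below 0.0055 m) and (distance between bolt2 and pocket1 below 0.0055 m or distance between bolt2 and pocket2 below 0.0055 m or distance between bolt2 and pocket3 below 0.0055 m or distance between bolt2 and pocket4 below 0.0055 m or distance between bolt2 and pocket5 below 0.0055 m or distance between bolt2 and pocket6 below 0.0055 m) and (distance between bolt3 and pocket1 below 0.0055 m or distance between bolt3 and pocket2 below 0.0055 m or distance between bolt3 and pocket3 below 0.0055 m or distance between bolt3 and pocket4 below 0.0055 m or distance between bolt3 and pocket5 below 0.0055 m or distance between bolt3 and pocket6 below 0.0055 m) and (distance between bolt4 and pocket1 below 0.0055 m or distance between bolt4 and pocket2 below 0.0055 m or distance between bolt4 and pocket3 below 0.0055 m or distance between bolt4 and pocket4 below 0.0055 m or distance between bolt4 and pocket5 below 0.0055 m or distance between bolt4 and pocket6 below 0.0055 m) and (distance between bolt5 and pocket1 below 0.0055 m or distance between bolt5 and pocket2 below 0.0055 m or distance between bolt5 and pocket3 below 0.0055 m or distance between bolt5 and pocket4 below 0.0055 m or distance between bolt5 and pocket5 below 0.0055 m or distance between bolt5 and pocket6 below 0.0055 m)), for 0.3 s.
4. the start button is pressed with the carrier home and every bolt seated (all of step 3 and value of joint start above 0.004 m), for 0.05 s.
At the end, for the whole second after the job is handed in: every bolt present stands head-down (within 6 degrees of upright) with its head on the floor of a pocket (origin within 5.5 mm of the pocket floor's centre), at rest; the carrier is within 0.035 rad (2 degrees) of home; the start button is up again (all of step 3 and value of joint start below 0.002 m and linear speed of each of bolt1, bolt2, bolt3, bolt4, bolt5 below 0.02 m/s); the robot touches nothing.
It fails at once if the mallet is shifted more than 30 mm (distance of mallet from where it was at the start of the episode above 0.03 m).
It fails at once if the ring gauge is shifted more than 30 mm (distance of ring_gauge from where it was at the start of the episode above 0.03 m).
It fails at once if the caliper is shifted more than 30 mm (distance of caliper from where it was at the start of the episode above 0.03 m).
It fails at once if the plug gauge is shifted more than 30 mm (distance of plug_gauge from where it was at the start of the episode above 0.03 m).
Of bolt1, bolt2, bolt3, bolt4, bolt5 only 3 to 5 are there at a start; the rules pass over those that are not, and their reading is None.
At some moment in a run one of bolt1, bolt2, bolt3, bolt4, bolt5 may be knocked a few centimetres aside while the robot is not near it.
Once in a run the grip may slacken for a moment while it holds something.
It also fails if it takes over 210 s, if anything falls off the work surface, if the arm or the gripper's body presses on something with over 40 N, if the wrist force passes 120 N, or if a joint passes its speed limit or range.

### The arm

A 6-joint arm with a two-finger parallel gripper is mounted at the origin on the work surface. World frame = base frame: x ahead of the robot, y to its left, z up, the work surface at z = 0. Lengths are in m, angles in rad, forces in N, time in s.
With the tool pointing down it reaches from about 0.4 to 0.825 m from the base axis. Payload 7 kg.
Tool frame: the origin (TCP) lies midway between the tips of the shut fingers; the grasp point (between the pads) lies 19 mm behind it; y points along the fingers, x is the direction in which the jaws open and shut, and the axes are right-handed (so a half turn about y gives the same grasp; the last joint's range is limited). The gripper opens to 85 mm and grips with 20 to 120 N. Pads are 22 mm wide; open, the fingers measure 114 mm over their backs; the gripper's body (76 mm by 85 mm) begins 54 mm behind the grasp point. The pads swing forward as they close: fully open they stand 13 mm farther back than shut.
Start: joints at [-0.887, 0.359, 0.012, 0, -1.224, -0.288], TCP at [0.26, -0.623, 0.231] pointing down, gripper open.
Joint ranges: [-3.07, 3.07], [-1.43, 2.12], [-1.02, 1.25], [-3.03, 1.67], [-3.05, -0], [-3.03, 3.03]. Speed limits (rad/s): [2.39, 2.39, 3.01, 3.14, 3.14, 3.14].

### API

Orientations are given as a unit quaternion [x, y, z, w].
In Python, from cell import move_pose, move_l, move_joints, move_gripper, pause, solve_ik, state, snapshot, get_calibration, Unreachable, sign_off gives the robot as it stands. The module is installed in compiled form; this text tells all that it offers. Calls block until the motion is done:
- move_pose(position, orientation): joint-space move of the TCP to a pose.
- move_l(position, rotation=None, vel=0.15): straight line of the TCP; rotation=None keeps the orientation; vel is the mean speed in m/s.
- move_joints(angles): joint-space move.
- move_gripper(opening, newtons=None): finger opening in m; newtons is the grip in N (None keeps the last); returns when the fingers have stopped.
- pause(seconds).
- solve_ik(position, orientation): joint angles nearest the present ones, or None.
- state(): the state.
- snapshot(name): name is "scene" or "top"; returns (picture, depth): 480x640x3 uint8, blue, green, red; 480x640 float32, m along the optical axis (not along the pixel's ray), 0 where there is no reading.
- get_calibration(name): a dict with "fx", "fy", "cx", "cy" (pixels), "D" ([k1, k2, p1, p2, k3] as OpenCV has them; the pictures are not rectified), "R" (3x3) and "t" (3): a world point X has camera coordinates R X + t. Camera axes: x right, y down, z forward; pixel columns grow to the right and rows downward; lengths in m; the calibration is good to about 2 mm. A picture is of the moment at which its call begins. get_calibration takes no time and is no camera call.
A pose or a line that the arm cannot do raises Unreachable and nothing moves.
- sign_off(): hands the job in, once; it reports no verdict.
The state is a dict: "time_s": time; "joint_pos": joint angles; "qd": joint speeds; "tau": joint torques, N m; "ee_pos": TCP position; "ee_rot": TCP orientation; "force": force on the tool from outside, world axes, zero at the start; "moment": the same for the moment, N m; "width": finger opening in m.
Only numpy, scipy, OpenCV 4.12 (cv2) and the standard library are available. Lean on these libraries where they do the work, as an engineer would, in place of code of your own. Each camera call takes 0.05 s, during which the arm holds its last target.

## Working session

There is one attempt and no reset: what is moved stays moved. The work goes in short steps, each a Python script; the robot and the scene stay as the last script left them, time stands still between calls to the robot, and variables do not carry over. Pictures are saved under pics/ and viewed, and the job is handed in when it is done.

```bash
ls; mkdir -p pics; python3 - <<'E'
from cell import *
import cv2,numpy as np
s=state();print({k:np.round(v,3).tolist() for k,v in s.items()})
for n in("scene","top"):
    p,d=snapshot(n);cv2.imwrite(f"pics/{n}0.png",p);np.save(f"{n}0.npy",d)
    c=get_calibration(n);print(n,{k:np.round(v,4).tolist() for k,v in c.items()}, (-np.array(c['R']).T@np.array(c['t'])).round(3), (d>0).mean())
E
```

```text
pics
{'time_s': 0.0, 'joint_pos': [-0.887, 0.359, 0.011, -0.0, -1.224, -0.288], 'qd': [-0.0, -0.0, 0.0, 0.001, 0.001, -0.0], 'tau': [-0.001, -58.332, 29.341, 6.936, -0.006, -0.0], 'ee_pos': [0.26, -0.622, 0.23], 'ee_rot': [0.391, 0.589, -0.588, -0.393], 'force': [-0.164, 0.094, 0.427], 'moment': [-0.032, -0.003, 0.034], 'width': 0.085}
scene {'fx': 471.7931, 'fy': 471.7931, 'cx': 317.4784, 'cy': 228.4438, 'D': [-0.0966, 0.0, 0.0, 0.0, 0.0], 'R': [[-0.3391, 0.9407, -0.0043], [0.7715, 0.2755, -0.5734], [-0.5383, -0.1978, -0.8192]], 't': [0.2699, -0.3409, 1.723]} [1.282 0.181 1.217] 0.9959212239583334
top {'fx': 606.6496, 'fy': 606.6496, 'cx': 326.1855, 'cy': 242.3866, 'D': [-0.1071, 0.0, 0.0, 0.0, 0.0], 'R': [[-0.0125, -0.9999, -0.0107], [-0.985, 0.0142, -0.1721], [0.1722, 0.0084, -0.985]], 't': [-0.0843, 0.5635, 1.4045]} [ 0.312 -0.104  1.48 ] 0.996025390625
```

View pics/scene0.png

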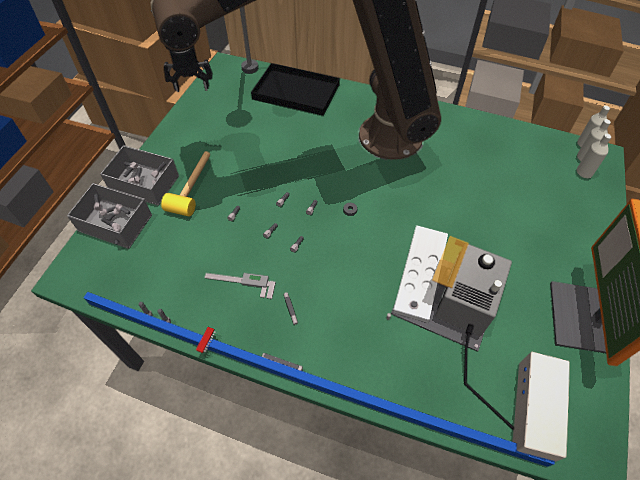

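View pics/top0.png

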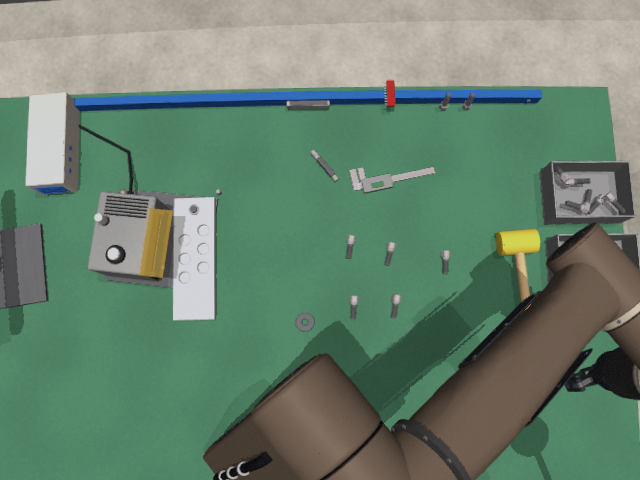

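The top view shows five bolts, centred at about (350,246), (390,252), (446,262), (353,306) and (396,306). The ring gauge is at (305,322), the plug gauge at (323,165), and the carrier at x 174–215, y 198–320 with its pivot near (194,209). I'll zoom in for detail.

```bash
cat > h.py <<'E'
from cell import *
import cv2,numpy as np
from scipy.spatial.transform import Rotation as Rn
def cal(n):
    c=get_calibration(n);K=np.array([[c['fx'],0,c['cx']],[0,c['fy'],c['cy']],[0,0,1.]])
    return K,np.array(c['D'],float),np.array(c['R'],float),np.array(c['t'],float).ravel()
def ray(n,uv,z):
    K,D,R,t=cal(n)
    u=cv2.undistortPoints(np.array(uv,float).reshape(-1,1,2),K,D).reshape(-1,2)
    d=np.c_[u,np.ones(len(u))]@R; C=-R.T@t
    return C+d*((z-C[2])/d[:,2])[:,None]
def proj(n,X):
    K,D,R,t=cal(n);return cv2.projectPoints(np.array(X,float).reshape(-1,3),cv2.Rodrigues(R)[0],t,K,D)[0].reshape(-1,2)
def crop(p,box,f,name):
    x0,y0,x1,y1=box;cv2.imwrite(name,cv2.resize(p[y0:y1,x0:x1],None,fx=f,fy=f,interpolation=cv2.INTER_CUBIC))
E
python3 - <<'E'
from h import *
p=cv2.imread('pics/top0.png');crop(p,(160,180,240,330),4,'pics/a1.png');crop(p,(280,220,470,340),4,'pics/a2.png')
q=cv2.imread('pics/scene0.png');crop(q,(380,215,520,355),4,'pics/a3.png')
E
```

```text
(no output)
```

View pics/a1.png

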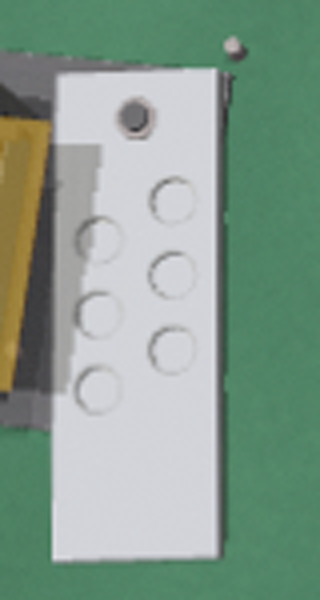

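View pics/a2.png

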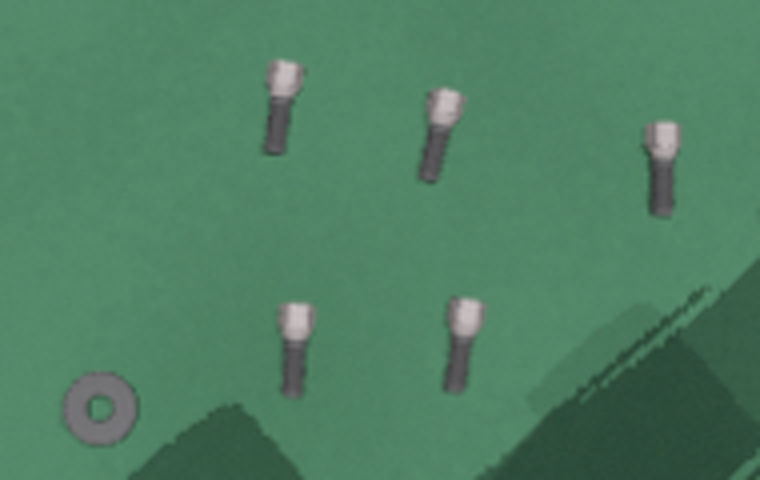

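View pics/a3.png

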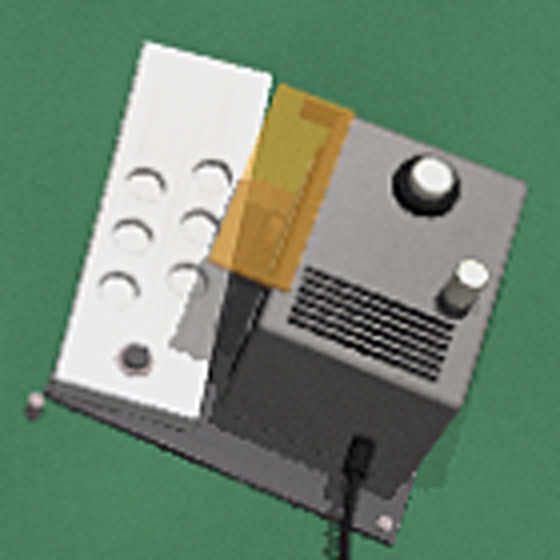

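The plate's free end is at the bottom (nearer the robot) and its pivot pin is at crop pixel (135,118). Pockets 2, 4 and 6 are in the left row and 1, 3 and 5 in the right. The plate is already turned a few degrees relative to the housing. Next I'll measure everything.

```bash
cat >> h.py <<'E'
def bolts(p,n='top',z=0.009,box=(240,215,480,345)):
    """elongated non-green blobs on the worktop -> list(head-face xy, dir(head->tip), length, px)"""
    hsv=cv2.cvtColor(p,cv2.COLOR_BGR2HSV); 
    m=((hsv[...,1]<70)).astype(np.uint8)*255
    k=np.zeros_like(m);x0,y0,x1,y1=box;k[y0:y1,x0:x1]=255;m&=k
    out=[]
    for c in cv2.findContours(m,cv2.RETR_EXTERNAL,cv2.CHAIN_APPROX_NONE)[0]:
        a=cv2.contourArea(c)
        if not 60<a<400: continue
        mm=np.zeros_like(m);cv2.drawContours(mm,[c],-1,255,-1)
        v,u=np.nonzero(mm); X=ray(n,np.c_[u,v],z)[:,:2]
        ctr=X.mean(0);d=np.linalg.svd(X-ctr,full_matrices=False)[2][0]
        s=(X-ctr)@d; g=p[v,u].mean(1)
        if np.corrcoef(s,g)[0,1]>0: d=-d;s=-s   # head is the bright end
        w=(X-ctr)@np.array([-d[1],d[0]])
        L=s.max()-s.min()
        # centre line from shank+head symmetric: use median of w in both halves
        out.append(dict(c=ctr+d*(s.max()+s.min())/2,d=d,L=L,W=w.max()-w.min(),px=(u.mean(),v.mean()),a=a))
    return out
E
python3 - <<'E'
from h import *
p=cv2.imread('pics/top0.png')
for b in bolts(p): print({k:np.round(v,4).tolist() for k,v in b.items()}, 'yaw tip',np.degrees(np.arctan2(b['d'][1],b['d'][0])).round(1))
hsv=cv2.cvtColor(p,cv2.COLOR_BGR2HSV)
m=((hsv[...,2]>175)&(hsv[...,1]<40)).astype(np.uint8)*255
m[:, :165]=0;m[:,235:]=0;m[:180]=0;m[335:]=0
c=max(cv2.findContours(m,cv2.RETR_EXTERNAL,cv2.CHAIN_APPROX_NONE)[0],key=cv2.contourArea)
print(cv2.minAreaRect(c),cv2.approxPolyDP(c,4,True).reshape(-1,2).tolist())
X=ray('top',c.reshape(-1,2),0.03)[:,:2]
r=cv2.minAreaRect((X*1000).astype(np.float32));print(r)
pv=ray('top',[[160+135/4,180+118/4]],0.03);print('pivot',pv)
pk=np.array([[173,200],[100,240],[172,275],[99,315],[172,350],[98,390]])/4+[160,180]
P=ray('top',pk,0.03);print(P.round(4))
ax=(P[4]-P[0]);print('row dir',np.degrees(np.arctan2(ax[1],ax[0])),np.linalg.norm(ax[:2]), 'piv-row',)
# housing edges
for q in ([[160+50/4,180+120/4],[160+10/4,180+392/4]],):
    V=ray('top',q,0.14);dd=V[1]-V[0];print('visor edge',V.round(3),np.degrees(np.arctan2(dd[1],dd[0])))
sb=ray('top',[[116,254]],0.158);print('start',sb, ray('scene',[[487,261]],0.158))
# tool frame
R=Rn.from_quat(state()['ee_rot']).as_matrix();print(R.round(3))
E
```

```text
{'c': [0.3759, -0.0368], 'd': [0.8281, -0.5606], 'L': 0.0453, 'W': 0.0442, 'px': [304.529, 321.6123], 'a': 249.0} yaw tip -34.1
{'c': [0.4098, -0.155], 'd': [-0.9984, 0.0569], 'L': 0.0584, 'W': 0.0222, 'px': [353.321, 305.0741], 'a': 132.5} yaw tip 176.7
{'c': [0.4112, -0.2559], 'd': [-0.9798, 0.2], 'L': 0.059, 'W': 0.0231, 'px': [395.227, 304.0429], 'a': 134.0} yaw tip 168.5
{'c': [0.5176, -0.383], 'd': [-0.9968, 0.0805], 'L': 0.0578, 'W': 0.0227, 'px': [445.3292, 259.7826], 'a': 131.5} yaw tip 175.4
{'c': [0.54, -0.2456], 'd': [-0.9646, 0.2637], 'L': 0.0592, 'W': 0.0238, 'px': [389.5696, 251.5253], 'a': 130.0} yaw tip 164.7
{'c': [0.5587, -0.149], 'd': [-0.9875, 0.1576], 'L': 0.0589, 'W': 0.023, 'px': [349.8903, 244.5677], 'a': 126.5} yaw tip 170.9
((193.0, 258.0), (121.99998474121094, 39.99999237060547), 90.0) [[213, 197], [174, 199], [174, 215], [185, 216], [180, 253], [187, 253], [181, 255], [173, 279], [173, 319], [213, 318]]
((533.222900390625, 232.80673217773438), (300.57208251953125, 98.05878448486328), 1.0903903245925903)
pivot [[0.65265263 0.23419595 0.03      ]]
[[0.6007 0.2092 0.03  ]
 [0.5764 0.2539 0.03  ]
 [0.5541 0.2088 0.03  ]
 [0.5301 0.2532 0.03  ]
 [0.508  0.2078 0.03  ]
 [0.4841 0.2526 0.03  ]]
row dir -179.11117087928093 0.09267534248251534 piv-row
visor edge [[0.627 0.258 0.14 ]
 [0.47  0.276 0.14 ]] 173.4455535855701
start [[0.52351631 0.37881601 0.158     ]] [[0.53414649 0.38263815 0.158     ]]
[[-0.385 -0.001 -0.923]
 [ 0.923  0.001 -0.385]
 [ 0.002 -1.     0.   ]]
```

Each measured bolt is 58–59 mm long against 56 mm given, and the plate measures 300×98 mm. The pocket row pitch of 46.3 mm is also consistent. Home direction is about 173.4°, so the swing is now about 0.13 rad. Next I'll check reachability for a tilted grasp and a 180° roll place, and for the push arc.

```bash
cat >> h.py <<'E'
def tool(az,psi,flip=False,):
    """approach at azimuth az (rad), psi below horizontal; jaws horizontal"""
    a=np.array([np.cos(psi)*np.cos(az),np.cos(psi)*np.sin(az),-np.sin(psi)])
    j=np.array([-np.sin(az),np.cos(az),0])*(-1 if flip else 1)
    return Rn.from_matrix(np.c_[j,a,np.cross(j,a)]).as_quat()
PIV=np.array([0.6527,0.2342]);HOME=np.radians(173.4)
def carr(th,s,l,z):
    """l positive = away from scanner"""
    an=HOME+th;d=np.array([np.cos(an),np.sin(an)]);n=np.array([-d[1],d[0]])
    return np.r_[PIV+s*d+l*n,z]
PK={1:(.052,.023),2:(.075,-.023),3:(.098,.023),4:(.121,-.023),5:(.144,.023),6:(.167,-.023)}
E
python3 - <<'E'
from h import *
f=lambda p,q:(lambda r:None if r is None else np.round(r,2).tolist())(solve_ik(p,q))
print('push')
for th in (0.0,0.13,0.5,1.0,1.4):
  for fl in(0,1):
    print(th,fl,f(carr(th,.25,-.07,.015),tool(HOME+th-np.pi/2-0.0001,np.pi/2,fl)), f(carr(th,.255,.07,.015),tool(HOME+th-np.pi/2,np.pi/2,fl)))
print('grasp')
for b in bolts(cv2.imread('pics/top0.png'))[1:]:
    az=np.arctan2(-b['d'][1],-b['d'][0]); pt=np.r_[b['c']+b['d']*.01,.012]
    print([f(pt,tool(az,np.radians(40),fl)) for fl in (0,1)],[f(pt+[0,0,.12],tool(az,np.radians(40),fl)) is not None for fl in (0,1)])
print('place')
for k in PK:
    pt=carr(1.4,*PK[k],.06)
    for az in (-.3,0,.3): print(k,az,[f(pt,tool(az,np.radians(47),fl)) for fl in (0,1)],[f(pt+[0,0,.1],tool(az,np.radians(47),fl)) is not None for fl in (0,1)])
E
```

```text
push
0.0 0 [1.05, 0.37, -0.56, -0.0, -0.64, -1.16] [0.91, 0.25, -0.77, 0.0, -0.56, -1.03]
0.0 1 [1.05, 0.37, -0.56, 0.0, -0.64, 1.98] [0.91, 0.25, -0.77, -0.0, -0.56, 2.11]
0.13 0 [1.03, 0.33, -0.62, 0.0, -0.61, -1.02] [0.85, 0.24, -0.78, 0.0, -0.55, -0.83]
0.13 1 [1.03, 0.33, -0.62, 0.0, -0.61, 2.12] [0.85, 0.24, -0.78, 0.0, -0.55, 2.31]
0.5 0 [0.93, 0.26, -0.75, 0.0, -0.56, -0.54] [0.61, 0.26, -0.74, 0.0, -0.57, -0.22]
0.5 1 [0.93, 0.26, -0.75, 0.0, -0.56, 2.6] [0.61, 0.26, -0.74, -0.0, -0.57, 2.92]
1.0 0 [0.63, 0.26, -0.74, 0.0, -0.57, 0.25] [0.35, 0.39, -0.53, 0.0, -0.66, 0.54]
1.0 1 [0.63, 0.26, -0.74, -0.0, -0.57, -2.89] [0.35, 0.39, -0.53, -0.0, -0.66, -2.6]
1.4 0 [0.41, 0.35, -0.59, 0.0, -0.63, 0.88] [0.25, 0.52, -0.29, 0.0, -0.77, 1.03]
1.4 1 [0.41, 0.35, -0.59, -0.0, -0.63, -2.27] [0.25, 0.52, -0.29, 0.0, -0.77, -2.11]
grasp
[[-1.17, 0.44, -0.92, -1.84, -0.8, 1.3], [-1.17, 0.44, -0.92, -1.84, -0.8, -1.84]] [True, False]
[[-1.21, 0.41, -0.8, -1.8, -0.73, 1.1], [-1.21, 0.41, -0.8, -1.8, -0.73, -2.04]] [True, False]
[[-0.99, 0.48, -0.41, -1.51, -0.65, 0.61], [-0.99, 0.48, -0.4
[... 428 characters left out ...]
-0.06, 0.32, -0.86, -3.02, -0.36, -1.64]] [False, False]
2 0.3 [None, None] [False, False]
3 -0.3 [None, None] [False, False]
3 0 [[-0.12, 0.33, -0.7, -2.78, -0.23, 1.3], [-0.12, 0.33, -0.7, -2.78, -0.23, -1.84]] [False, False]
3 0.3 [None, None] [False, False]
4 -0.3 [None, None] [False, False]
4 0 [[-0.16, 0.28, -0.8, -2.74, -0.27, 1.29], [-0.16, 0.28, -0.8, -2.74, -0.27, -1.85]] [False, False]
4 0.3 [None, None] [False, False]
5 -0.3 [None, None] [False, False]
5 0 [None, None] [False, False]
5 0.3 [None, None] [False, False]
6 -0.3 [None, None] [False, False]
6 0 [None, None] [False, False]
6 0.3 [[0.3, 0.22, -0.6, -1.06, -0.0, -0.51], [0.3, 0.22, -0.6, -1.06, -0.0, 2.63]] [False, False]
```

```bash
python3 - <<'E'
from h import *
def f(p,q):
    r=solve_ik(p,q); return r
print('grasp')
for b in bolts(cv2.imread('pics/top0.png'))[1:]:
    az=np.arctan2(-b['d'][1],-b['d'][0]); pt=np.r_[b['c']+b['d']*.01,.012]
    for ps in (30,35,40,45,50,55,60):
        o=[]
        for fl in (0,1):
            for dz in (0,.06,.15):
                r=f(pt+[0,0,dz],tool(az,np.radians(ps),fl)); o.append('None' if r is None else np.round(r[3:],1).tolist())
        print(ps,o)
print('place')
for k in (1,3,5,2,6):
    pt=carr(1.4,*PK[k],.06)
    for ps in (40,47,55,60):
      o=[]
      for az in range(0,360,30):
        for fl in (0,1):
          r=f(pt,tool(np.radians(az),np.radians(ps),fl));r2=f(pt+[0,0,.08],tool(np.radians(az),np.radians(ps),fl))
          o.append('%d%s'%(az,'n' if fl else 'p')+('' if r2 is None else '+') if r is not None else '')
      print(k,ps,[x for x in o if x])
E
```

```text
grasp
30 ['None', [-1.8, -1.0, 1.3], [-1.5, -0.8, 0.5], 'None', [-1.8, -1.0, -1.8], [-1.5, -0.8, -2.6]]
35 [[-1.9, -1.0, 1.6], [-1.7, -0.8, 1.0], [-1.3, -0.5, 0.1], [-1.9, -1.0, -1.5], [-1.7, -0.8, -2.1], [-1.3, -0.5, -3.0]]
40 [[-1.8, -0.8, 1.3], [-1.6, -0.6, 0.7], 'None', [-1.8, -0.8, -1.8], [-1.6, -0.6, -2.5], 'None']
45 [[-1.7, -0.6, 0.9], [-1.4, -0.4, 0.2], 'None', [-1.7, -0.6, -2.2], [-1.4, -0.4, -2.9], 'None']
50 [[-1.6, -0.4, 0.5], 'None', 'None', [-1.6, -0.4, -2.6], 'None', 'None']
55 [[-1.2, -0.2, -0.1], 'None', 'None', [-1.2, -0.2, 3.0], 'None', 'None']
60 ['None', 'None', 'None', 'None', 'None', 'None']
30 [[-1.9, -1.1, 1.6], [-1.8, -0.9, 1.2], [-1.5, -0.8, 0.5], [-1.9, -1.1, -1.6], [-1.8, -0.9, -2.0], [-1.5, -0.8, -2.6]]
35 [[-1.9, -0.9, 1.4], [-1.7, -0.8, 0.9], [-1.4, -0.6, 0.2], [-1.9, -0.9, -1.8], [-1.7, -0.8, -2.2], [-1.4, -0.6, -2.9]]
40 [[-1.8, -0.7, 1.1], [-1.6, -0.6, 0.6], [-1.1, -0.4, -0.2], [-1.8, -0.7, -2.0], [-1.6, -0.6, -2.5], [-1.1, -0.4, 2.9]]
45 [[-1.7, -0.6, 0.8], [-1.4, -0.4, 0.2], 'None', [-1.7, -0.6, -2.3], [-1.4, -0.4, -2.9], 'None']
50 [[-1.5, -0.4,
[... 5180 characters left out ...]
0n', '30p+', '30n', '60p+', '60n+', '90p+', '90n+', '120p+', '120n+', '150p+', '150n+', '180p+', '180n+', '210p+', '210n+', '240p+', '240n+', '270p+', '270n+', '300p+', '300n+']
6 47 ['30p+', '60p+', '60n', '90p+', '90n+', '120p+', '120n+', '150p+', '150n+', '180p+', '180n+', '210p+', '210n+', '240p+', '240n+', '270p+', '270n+', '300p+', '300n+']
6 55 ['30p+', '30n+', '60p+', '90p+', '90n+', '120p+', '120n+', '150p+', '150n+', '180p+', '180n+', '210p+', '210n+', '240p+', '240n+', '270p+', '270n+', '300p+', '300n+']
6 60 ['30p+', '30n+', '60p+', '60n+', '90p+', '90n+', '120p+', '120n+', '150p+', '150n+', '180p+', '180n+', '210p+', '210n+', '240p+', '240n+', '270p+', '270n+', '300p+', '300n+']
```

The 35° grasp is reachable for all bolts, and a 52° place is reachable from many azimuths. Now I'll swing the carrier out.

```bash
python3 - <<'E'
from h import *
move_gripper(0.0,60)
q=lambda th:tool(HOME+th-np.pi/2,np.pi/2,0)
th=0.06
p=carr(th,.25,-.078,.2)
print(p)
move_pose(p,q(th)); print(state()['time_s'],state()['width'])
move_l(carr(th,.25,-.078,.017),vel=.12)
print(state()['force'].round(1) if hasattr(state()['force'],'round') else state()['force'])
for th in np.arange(0.15,1.43,.125):
    move_l(carr(th,.25,-.0625,.017),q(th),vel=.12)
    s=state();print(round(th,2),np.round(s['force'],1),round(s['time_s'],1))
move_l(carr(th,.25,-.085,.017),vel=.12)
move_l(carr(th,.25,-.085,.2),vel=.2)
p,d=snapshot('top');cv2.imwrite('pics/top1.png',p)
E
```

```text
[0.40738344 0.32587216 0.2       ]
4.2167 -0.0005143966954024411
[ 0.2 -0.4 -1.6]
0.15 [ 0.3 -0.5 -0.1] 6.4
0.28 [ 0.7 -0.3 -0.8] 6.8
0.4 [ 0.2 -0.2  0.6] 7.2
0.53 [-0.1  1.1 -0.1] 7.6
0.65 [ 0.3  0.3 -0.3] 8.0
0.78 [-0.4  0.4 -0.5] 8.4
0.9 [0.  0.7 0.8] 8.9
1.03 [ 0.4 -0.2 -0.4] 9.3
1.15 [0.1 0.  0.4] 9.7
1.28 [-0.5  0.6  0.2] 10.1
1.4 [-0.7 -0.   0.4] 10.5
```

View pics/top1.png

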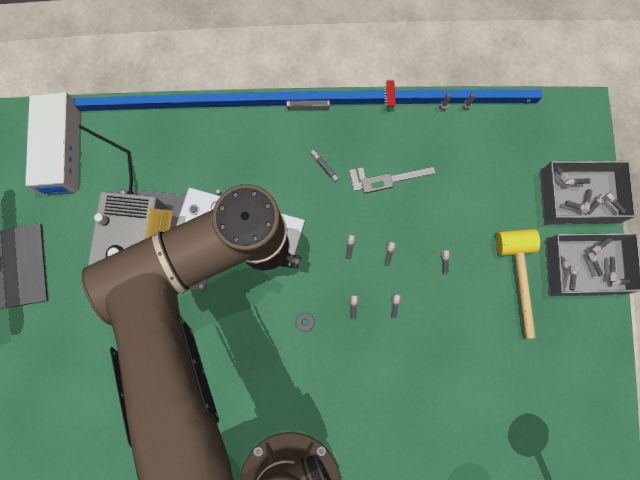

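The plate is swung out beneath the arm, and the other objects have not moved. Next I'll grasp the first near-row bolt at (353,305).

```bash
cat >> h.py <<'E'
PG=np.radians(35);TAU=np.radians(2.8)
def grasp(b,fl=0,off=.009,z=.0125,opening=.04):
    az=np.arctan2(-b['d'][1],-b['d'][0]);q=tool(az,PG,fl);xy=b['c']+b['d']*off
    move_gripper(opening,80)
    move_pose(np.r_[xy,.11],q)
    move_l(np.r_[xy,z],vel=.12)
    s=state();print('down f',np.round(s['force'],1),np.round(s['ee_pos'],4))
    move_gripper(0.0,80)
    w=state()['width'];print('width',w)
    move_l(np.r_[xy,.11],vel=.15)
    s=state();print('lift w',s['width'],'q',np.round(s['joint_pos'],2),'t',s['time_s'])
    return az
E
python3 - <<'E'
from h import *
p=cv2.imread('pics/top1.png')
B=[b for b in bolts(p,box=(330,215,480,345)) if b['W']<.03]
for b in B: print(np.round(b['c'],4),np.round(b['d'],3),np.round(b['px']))
b=min(B,key=lambda b:np.hypot(*(np.array(b['px'])-[353,305])))
try: grasp(b)
except Unreachable as e: print('unreach',e,state()['joint_pos'])
for n in('top','scene'): p,d=snapshot(n);cv2.imwrite(f'pics/{n}2.png',p)
q=cv2.imread('pics/scene2.png');cv2.imwrite('pics/s2c.png',cv2.resize(q[150:330,220:440],None,fx=3,fy=3))
E
```

```text
[ 0.4098 -0.1549] [-0.999  0.053] [353. 305.]
[ 0.4112 -0.2559] [-0.98  0.2 ] [395. 304.]
[ 0.5176 -0.3829] [-0.997  0.083] [445. 260.]
[ 0.5405 -0.2458] [-0.963  0.268] [390. 251.]
[ 0.5587 -0.1492] [-0.989  0.148] [350. 245.]
down f [-0.1 -0.2 -0.2] [ 0.401  -0.1542  0.0125]
width 0.008951985153614075
lift w 0.008864065805692498 q [-0.97  0.02 -0.84 -1.57 -0.71  0.65] t 16.4167
```

View pics/scene2.png

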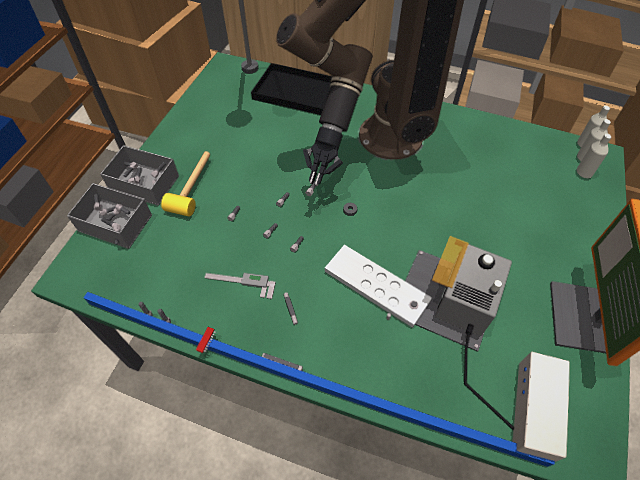

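View pics/top2.png

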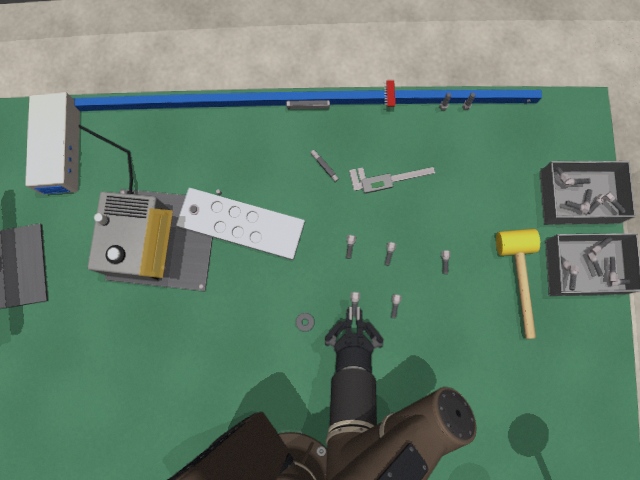

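```bash
python3 - <<'E'
from h import *
a=cv2.imread('pics/top2.png');crop(a,(310,270,410,370),6,'pics/t2c.png')
q=cv2.imread('pics/scene2.png');crop(q,(270,130,370,230),6,'pics/s2c.png')
E
```

```text
(no output)
```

View pics/t2c.png

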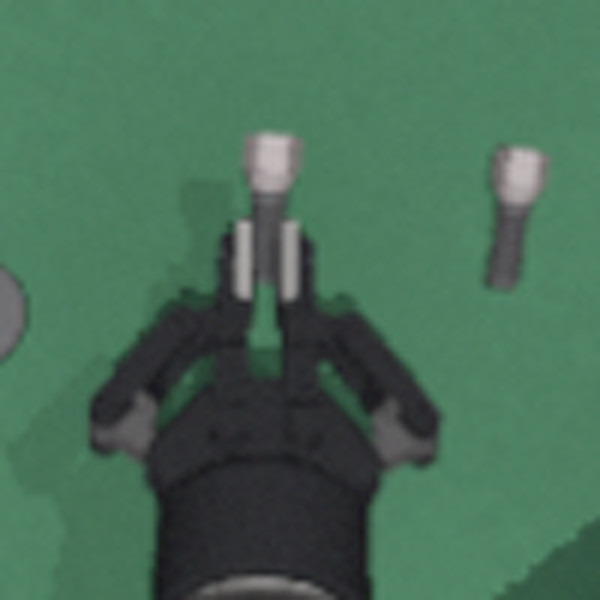

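View pics/s2c.png

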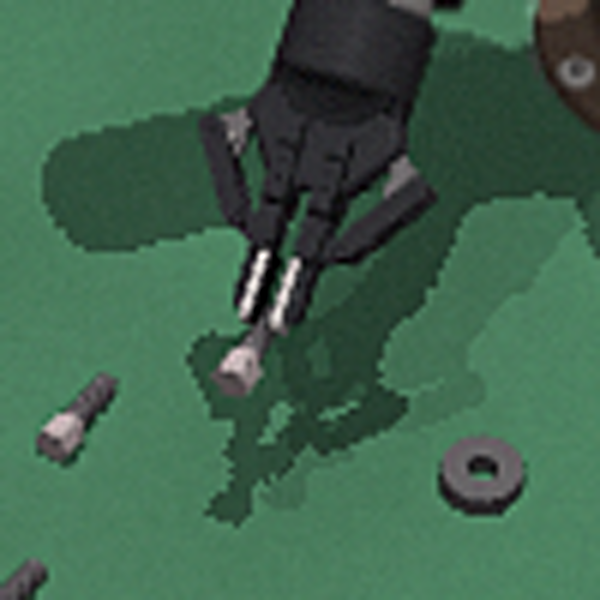

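```bash
cat >> h.py <<'E'
def tri(uvt,uvs):
    Ps=[];us=[]
    for n,uv in(('top',uvt),('scene',uvs)):
        K,D,R,t=cal(n);u=cv2.undistortPoints(np.array(uv,float).reshape(1,1,2),K,D).reshape(2,1);us.append(u);Ps.append(np.c_[R,t])
    X=cv2.triangulatePoints(Ps[0],Ps[1],us[0],us[1]).ravel();return X[:3]/X[3]
def headblob(p,uv,r=14,thr=120):
    """bright low-saturation blob near uv"""
    h=cv2.cvtColor(p,cv2.COLOR_BGR2HSV);m=((h[...,2]>thr)&(h[...,1]<60)).astype(np.uint8)
    k=np.zeros_like(m);cv2.circle(k,tuple(int(round(v)) for v in uv),r,1,-1);m&=k
    n,l,s,c=cv2.connectedComponentsWithStats(m)
    if n<2:return None
    i=1+np.argmax(s[1:,4]);return c[i],s[i,4]
E
python3 - <<'E'
from h import *
a=cv2.imread('pics/top2.png');q=cv2.imread('pics/scene2.png')
X=[0.431,-.157,.107];print(proj('top',X),proj('scene',X))
ht=headblob(a,(355.3,297),7);hs=headblob(q,(309.5,191),7);print(ht,hs)
print(tri(ht[0],hs[0]), tri((310+273/6,270+160/6),(270+240/6,130+368/6)))
E
```

```text
[[355.4181374  294.66340566]] [[309.44677494 191.31747143]]
(array([354.73417722, 296.07594937]), np.int32(79)) (array([309.88, 190.  ]), np.int32(25))
[ 0.42779022 -0.15596456  0.10996295] [ 0.42679973 -0.15707983  0.10211318]
```

The bolt is held well: the triangulated head is within about 4 mm of where I expected it. Next I'll measure the plate pose from top2 and search for place configurations.

```bash
cat >> h.py <<'E'
def plate(p,n='top',box=(165,180,320,275)):
    h=cv2.cvtColor(p,cv2.COLOR_BGR2HSV);m=((h[...,2]>165)&(h[...,1]<40)).astype(np.uint8)*255
    x0,y0,x1,y1=box;k=np.zeros_like(m);k[y0:y1,x0:x1]=255;m&=k
    c=max(cv2.findContours(m,cv2.RETR_EXTERNAL,cv2.CHAIN_APPROX_NONE)[0],key=cv2.contourArea)
    X=(ray(n,c.reshape(-1,2),.03)[:,:2]*1000).astype(np.float32)
    r=cv2.minAreaRect(X);bx=cv2.boxPoints(r);e=bx[1]-bx[0] if np.linalg.norm(bx[1]-bx[0])>np.linalg.norm(bx[2]-bx[1]) else bx[2]-bx[1]
    return np.array(r[0])/1000,sorted(r[1]),e/np.linalg.norm(e)
E
python3 - <<'E'
from h import *
for n,f,b in(('top','pics/top2.png',(165,180,320,275)),('scene','pics/scene2.png',(320,240,436,330))):
    c,sz,e=plate(cv2.imread(f),n,b)
    if e[1]>0:e=-e
    an=np.degrees(np.arctan2(e[1],e[0]))%360
    print(n,c.round(4),sz,an,'theta',np.radians(an)-HOME,'pivot',c-.12*e)
a=cv2.imread('pics/top2.png');crop(a,(170,180,310,270),5,'pics/t2p.png')
E
```

```text
top [0.6184 0.1197] [100.55327606201172, 301.3622741699219] 252.95941 theta 1.3885737665254752 pivot [0.65357765 0.234417  ]
scene [0.6202 0.1172] [101.80335998535156, 300.3352355957031] 253.10202 theta 1.3910628564912955 pivot [0.6551166  0.23197267]
```

View pics/t2p.png

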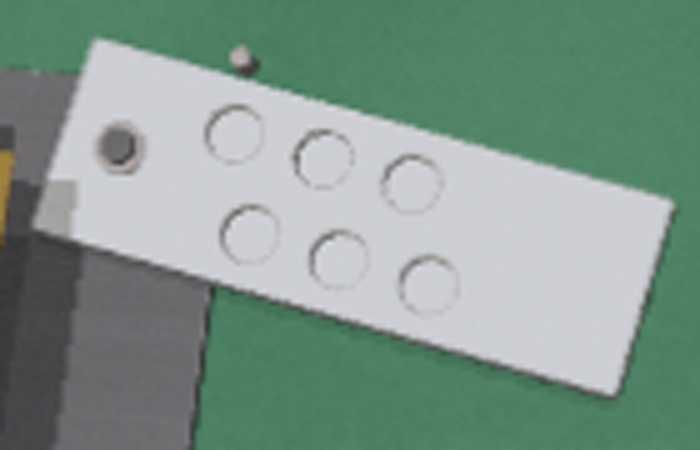

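```bash
cat >> h.py <<'E'
PIV[:]=(0.6540,0.2335);TH=1.389
def ingrip(b,tcp,Rg,zh=.0095,tau=TAU):
    H=np.r_[b['c']-b['d']*.028,zh];bz=np.r_[b['d']*np.cos(tau),-np.sin(tau)]
    return Rg.T@(H-tcp),Rg.T@bz
def placeR(az,bd):
    """tool rotation with bolt axis (tool coords bd) upright, approach azimuth az"""
    y=np.array([0,1.,0]);  # tool approach
    u=y-(y@bd)*bd;u/=np.linalg.norm(u)
    A=np.c_[bd,u,np.cross(bd,u)];h=np.array([np.cos(az),np.sin(az),0]);z=np.array([0,0,1.])
    return np.c_[z,h,np.cross(z,h)]@A.T
E
python3 - <<'E'
from h import *
import json
p=cv2.imread('pics/top1.png')
B=[b for b in bolts(p,box=(330,215,480,345)) if b['W']<.03]
b=min(B,key=lambda b:np.hypot(*(np.array(b['px'])-[353,305])))
az=np.arctan2(-b['d'][1],-b['d'][0]);Rg=Rn.from_quat(tool(az,PG,0)).as_matrix()
h,bd=ingrip(b,np.r_[b['c']+b['d']*.009,.0125],Rg);print(h,bd)
json.dump([h.tolist(),bd.tolist()],open('grip.json','w'))
q0=np.array(state()['joint_pos'])
for k in (1,2,3,5,6):
  for a in range(0,360,15):
    R=placeR(np.radians(a),bd);Q=Rn.from_matrix(R).as_quat()
    t=carr(TH,*PK[k],.021)-R@h
    r=solve_ik(t,Q);r2=solve_ik(t+[0,0,.08],Q)
    if r is not None and r2 is not None: print(k,a,t.round(3),np.abs(r2-q0).max().round(2),np.abs(np.array(r2)-r).max().round(2),np.round(r2,2))
E
```

```text
[-9.23044167e-18  3.20293549e-02 -1.87648720e-02] [-4.95960207e-17 -7.90155012e-01  6.12907054e-01]
1 45 [0.657 0.174 0.058] 1.87 0.27 [ 0.34  0.25 -0.34 -0.64 -0.46  2.52]
1 90 [0.661 0.172 0.058] 3.63 0.11 [ 0.13  0.47  0.06 -0.72 -1.17 -2.98]
1 105 [0.662 0.172 0.058] 3.47 0.1 [ 0.14  0.55  0.19 -0.67 -1.36 -2.82]
1 120 [0.663 0.173 0.058] 3.32 0.1 [ 0.17  0.63  0.31 -0.61 -1.52 -2.67]
1 135 [0.664 0.174 0.058] 3.17 0.11 [ 0.21  0.71  0.43 -0.54 -1.67 -2.52]
1 150 [0.665 0.175 0.058] 3.01 0.11 [ 0.27  0.77  0.52 -0.46 -1.8  -2.36]
1 165 [0.665 0.176 0.058] 2.83 0.12 [ 0.33  0.82  0.59 -0.37 -1.89 -2.18]
1 180 [0.666 0.177 0.058] 2.64 0.12 [ 0.4   0.86  0.61 -0.26 -1.94 -1.99]
1 195 [0.665 0.178 0.058] 2.43 0.12 [ 0.47  0.87  0.59 -0.14 -1.93 -1.79]
1 210 [0.665 0.179 0.058] 2.24 0.12 [ 0.54  0.86  0.51 -0.01 -1.89 -1.59]
1 225 [0.664 0.18  0.058] 2.05 0.12 [ 0.61  0.83  0.4   0.11 -1.79 -1.41]
1 240 [0.663 0.181 0.058] 1.89 0.12 [ 0.67  0.78  0.25  0.23 -1.67 -1.25]
1 255 [0.662 0.182 0.058] 1.92 0.12 [ 0.73  0.71  0.08  0.34 -1.52 -1.11]
1 270 [0.661 0.182 0.058] 2.04 0.12 [ 0.78
[... 4709 characters left out ...]
0.25  0.69  0.3  -0.31 -1.76 -2.05]
6 180 [0.588 0.081 0.058] 2.53 0.13 [ 0.33  0.71  0.29 -0.2  -1.78 -1.88]
6 195 [0.588 0.082 0.058] 2.35 0.13 [ 0.41  0.71  0.25 -0.09 -1.76 -1.7 ]
6 210 [0.587 0.083 0.058] 2.19 0.13 [ 0.49  0.69  0.16  0.02 -1.7  -1.54]
6 225 [0.587 0.084 0.058] 2.03 0.13 [ 0.56  0.66  0.05  0.14 -1.61 -1.39]
6 240 [0.586 0.085 0.058] 1.9 0.13 [ 0.63  0.61 -0.08  0.25 -1.5  -1.25]
6 255 [0.584 0.085 0.058] 1.94 0.14 [ 0.7   0.55 -0.24  0.37 -1.36 -1.14]
6 270 [0.583 0.085 0.058] 2.07 0.14 [ 0.75  0.48 -0.41  0.5  -1.22 -1.05]
6 285 [0.582 0.085 0.058] 2.23 0.15 [ 0.78  0.4  -0.59  0.65 -1.06 -0.99]
6 300 [0.581 0.085 0.058] 2.44 0.21 [ 0.78  0.31 -0.77  0.86 -0.9  -0.94]
```

```bash
cat > fkfit.py <<'E'
from h import *
from scipy.optimize import least_squares
rng=np.random.default_rng(0);S=[]
while len(S)<120:
    p=np.r_[rng.uniform(.35,.7),rng.uniform(-.4,.3),rng.uniform(.05,.3)]
    q=tool(rng.uniform(0,6.28),rng.uniform(.6,1.57),rng.integers(2))
    r=solve_ik(p,q)
    if r is not None: S.append((np.array(r),p,Rn.from_quat(q).as_matrix()))
Q=np.array([s[0] for s in S]);P=np.array([s[1] for s in S]);M=np.array([s[2] for s in S])
def fk(x,Q):
    w=x[:18].reshape(6,3);w=w/np.linalg.norm(w,axis=1)[:,None];c=x[18:36].reshape(6,3)
    R=np.repeat(np.eye(3)[None],len(Q),0);p=np.zeros((len(Q),3))
    for i in range(6):
        p=p+R@c[i];R=R@Rn.from_rotvec(Q[:,i:i+1]*w[i]).as_matrix()
    p=p+R@x[36:39];R=R@Rn.from_rotvec(x[39:42]).as_matrix()
    return p,R
def res(x):
    p,R=fk(x,Q);return np.r_[((p-P)*5).ravel(),(R-M).ravel()]
best=None
for sg in range(8):
    w=np.array([[0,0,1],[0,1,0],[0,1 if sg&1 else -1,0],[1,0,0],[0,1 if sg&2 else -1,0],[1,0,0]],float)
    x0=np.r_[w.ravel(),0,0,.2,0,0,.1,0,0,.4,.2,0,0,.2,0,0,.1,0,0,.1,0,0,Rn.from_matrix(np.array([[0,1,0],[1 if sg&4 else -1,0,0],[0,0,1 if not sg&4 else -1]])).as_rotvec()+.1]
    r=least_squares(res,x0,max_nfev=300)
    if best is None or r.cost<best.cost:best=r
    print(sg,r.cost)
    if best.cost<1e-3:break
np.save('fk.npy',best.x);p,R=fk(best.x,Q);print(np.abs(p-P).max(),np.abs(R-M).max())
E
python3 fkfit.py
```

```text
0 227.40946062592985
1 185.4732794495444
2 185.4732817293729
3 185.47327850877923
4 185.47328212448357
5 185.47329684261373
6 221.5575667024171
7 2.011435178894903e-23
2.6123547769429933e-13 2.6556534749033744e-13
```

The fitted forward kinematics is exact, so I'll use it to check the joint-space transfer before moving.

```bash
cat >> h.py <<'E'
_x=np.load('fk.npy')
def FK(Q):
    Q=np.atleast_2d(np.array(Q,float));x=_x
    w=x[:18].reshape(6,3);w=w/np.linalg.norm(w,axis=1)[:,None];c=x[18:36].reshape(6,3)
    R=np.repeat(np.eye(3)[None],len(Q),0);p=np.zeros((len(Q),3))
    for i in range(6):
        p=p+R@c[i];R=R@Rn.from_rotvec(Q[:,i:i+1]*w[i]).as_matrix()
    return p+R@x[36:39],R@Rn.from_rotvec(x[39:42]).as_matrix()
def pathchk(qa,qb,h=(0,.032,-.019),n=21):
    """linear joint path: TCP, lowest of bolt head / tool outline, per sample"""
    Q=np.linspace(qa,qb,n);p,R=FK(Q)
    pts=[np.array(h)]+[np.array([sx*.057,-.02-.0,sz*.015]) for sx in(-1,1) for sz in(-1,1)]+[np.array([sx*.043,-.073,sz*.043]) for sx in(-1,1) for sz in(-1,1)]+[np.array([sx*.045,-.2,sz*.045]) for sx in(-1,1) for sz in(-1,1)]
    A=np.array([p+R@v for v in pts]);return p,A[...,2].min(0),A
E
python3 - <<'E'
from h import *
import json
h,bd=map(np.array,json.load(open('grip.json')))
q0=np.array(state()['joint_pos']);az=np.radians(163)
R=placeR(az,bd);Q=Rn.from_matrix(R).as_quat();t=carr(TH,*PK[2],.021)-R@h
for up in (.08,.12,.16):
    r=solve_ik(t+[0,0,up],Q);p,m,_=pathchk(q0,r,h)
    print(up,np.round(r,2));
    for i in range(0,21,2):print(p[i].round(3),m[i].round(3))
E
```

```text
0.08 [ 0.33  0.73  0.41 -0.38 -1.79 -2.18]
[ 0.4   -0.154  0.109] 0.106
[ 0.446 -0.126  0.125] 0.113
[ 0.481 -0.09   0.135] 0.113
[ 0.507 -0.052  0.14 ] 0.11
[ 0.525 -0.015  0.141] 0.107
[0.538 0.019 0.138] 0.104
[0.549 0.049 0.134] 0.104
[0.561 0.076 0.131] 0.103
[0.576 0.102 0.129] 0.097
[0.595 0.132 0.131] 0.096
[0.615 0.167 0.138] 0.101
0.12 [ 0.33  0.7   0.45 -0.39 -1.86 -2.21]
[ 0.4   -0.154  0.109] 0.106
[ 0.448 -0.126  0.129] 0.116
[ 0.485 -0.09   0.143] 0.12
[ 0.512 -0.05   0.151] 0.121
[ 0.529 -0.012  0.155] 0.121
[0.541 0.022 0.156] 0.122
[0.552 0.052 0.156] 0.126
[0.563 0.078 0.157] 0.128
[0.578 0.104 0.159] 0.128
[0.595 0.132 0.166] 0.131
[0.615 0.167 0.178] 0.141
0.16 [ 0.33  0.68  0.5  -0.39 -1.93 -2.24]
[ 0.4   -0.154  0.109] 0.106
[ 0.451 -0.126  0.133] 0.12
[ 0.49  -0.089  0.151] 0.128
[ 0.517 -0.049  0.163] 0.132
[ 0.534 -0.01   0.171] 0.135
[0.546 0.025 0.175] 0.14
[0.556 0.054 0.179] 0.147
[0.566 0.08  0.183] 0.154
[0.58  0.106 0.19 ] 0.158
[0.597 0.133 0.201] 0.166
[0.615 0.167 0.218] 0.181
```

```bash
cat >> h.py <<'E'
AZP=np.radians(163)
def goplace(k,h,bd,up=.05,az=AZP):
    R=placeR(az,bd);Q=Rn.from_matrix(R).as_quat();t=carr(TH,*PK[k],.021)-R@h
    move_pose(t+[0,0,up],Q)
    return t,R,Q
def tiltchk(nm,k=None):
    for n in('top','scene'):
        p,d=snapshot(n);cv2.imwrite(f'pics/{n}{nm}.png',p)
        X=FK(state()['joint_pos'])[0][0];u=proj(n,X)[0].astype(int)
        crop(p,(max(u[0]-45,0),max(u[1]-45,0),u[0]+45,u[1]+45),5,f'pics/{n}{nm}c.png')
    a=cv2.imread(f'pics/top{nm}c.png');b=cv2.imread(f'pics/scene{nm}c.png');H=min(a.shape[0],b.shape[0]);cv2.imwrite(f'pics/{nm}.png',cv2.resize(np.hstack([a[:H],b[:H]]),None,fx=.85,fy=.85))
E
python3 - <<'E'
from h import *
import json
h,bd=map(np.array,json.load(open('grip.json')))
t,R,Q=goplace(2,h,bd);s=state();print(s['time_s'],s['width'],np.round(s['ee_pos'],4),t)
tiltchk('p1')
E
```

```text
18.9 0.009075257365128661 [0.6146 0.1662 0.1078] [0.61465273 0.16710957 0.05780928]
```

View pics/p1.png

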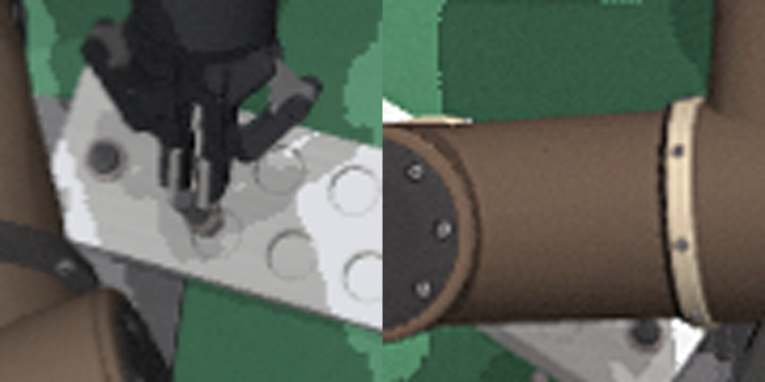

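```bash
python3 - <<'E'
from h import *
p=cv2.imread('pics/topp1.png')
H=carr(TH,*PK[2],.071);pts=proj('top',[H,H+[0,0,.014],H+[0,0,.056]]);print(pts)
u=proj('top',H)[0].astype(int)
x0,y0=u[0]-25,u[1]-25
c=cv2.resize(p[y0:y0+50,x0:x0+50],None,fx=12,fy=12,interpolation=cv2.INTER_CUBIC)
for q in pts: cv2.circle(c,tuple(((q-[x0,y0]+.5)*12).astype(int)),5,(0,0,255),1)
print(x0,y0);cv2.imwrite('pics/p1z.png',c)
E
```

```text
[[216.64675442 222.58363777]
 [215.53473303 221.37382155]
 [212.06831648 217.60152298]]
191 197
```

View pics/p1z.png

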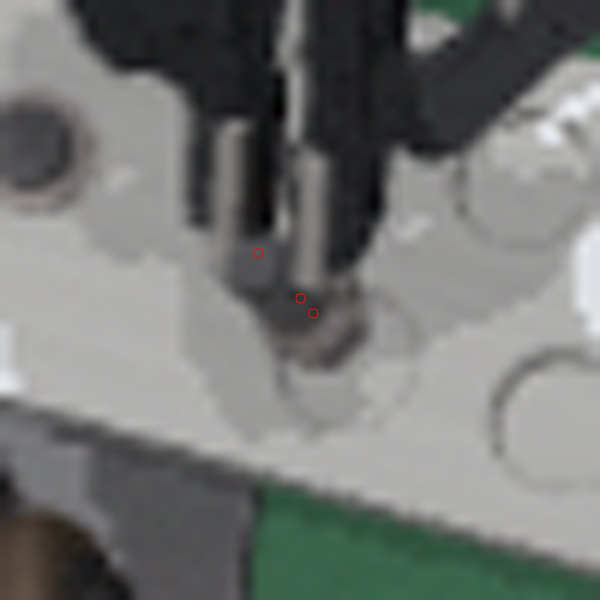

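The bolt is upright over pocket 2, with its head within about 1 px of the predicted position. I'll lower it in steps with a force check.

```bash
cat >> h.py <<'E'
def lower(t,zs=.012,step=.0015,fmax=5,zmin=-.004):
    move_l(t+[0,0,zs],vel=.08);f0=np.array(state()['force'])
    z=zs;F=0
    while z>zmin:
        z-=step;move_l(t+[0,0,z],vel=.05);F=(np.array(state()['force'])-f0)
        if F[2]>fmax or np.linalg.norm(F)>8: break
    print('contact at dz',round(z,4),'F',F.round(1));return z
def release(R,back=.03,opening=.03):
    move_gripper(opening)
    s=state();p=np.array(s['ee_pos']);a=R[:,1]
    move_l(p-a*.05,vel=.1)
E
python3 - <<'E'
from h import *
import json
h,bd=map(np.array,json.load(open('grip.json')))
R=placeR(AZP,bd);t=carr(TH,*PK[2],.021)-R@h
z=lower(t);print(state()['width'],state()['time_s'])
E
```

```text
contact at dz -0.0015 F [ 0.6 -0.6 11.2]
0.008456233640587186 21.875
```

```bash
python3 - <<'E'
from h import *
import json
h,bd=map(np.array,json.load(open('grip.json')))
R=placeR(AZP,bd)
release(R);s=state();move_l(np.array(s['ee_pos'])+[0,0,.06],vel=.2)
# go to above next bolt
p=cv2.imread('pics/top2.png')
B=[b for b in bolts(p,box=(330,215,480,345)) if b['W']<.03]
b=min(B,key=lambda b:np.hypot(*(np.array(b['px'])-[395,304])))
az=np.arctan2(-b['d'][1],-b['d'][0]);Q=tool(az,PG,0);xy=b['c']+b['d']*.009
r=solve_ik(np.r_[xy,.11],Q);pp,m,_=pathchk(state()['joint_pos'],r,(0,0,0));print(r,m.min())
if m.min()>.09: move_joints(r)
print(state()['time_s'])
tiltchk('n1')
q=cv2.imread('pics/topn1.png');crop(q,(165,180,315,270),5,'pics/n1p.png')
E
```

```text
[-1.08693186  0.08924221 -0.75476148 -1.582884   -0.68515187  0.62473806] 0.10847558568182389
25.6917
```

View pics/n1p.png

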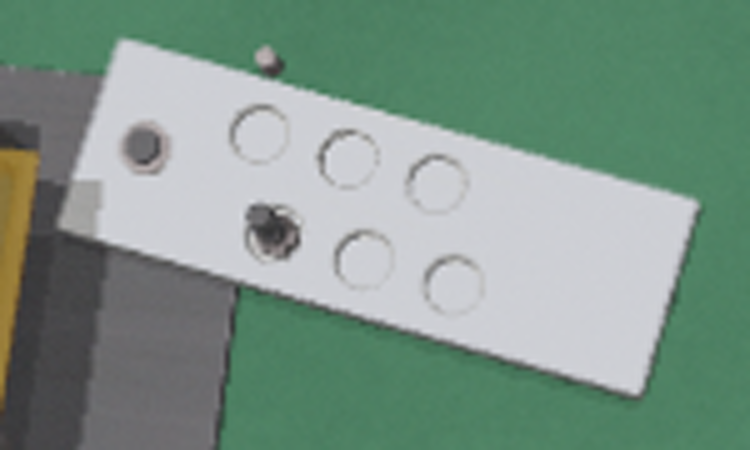

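View pics/topn1.png

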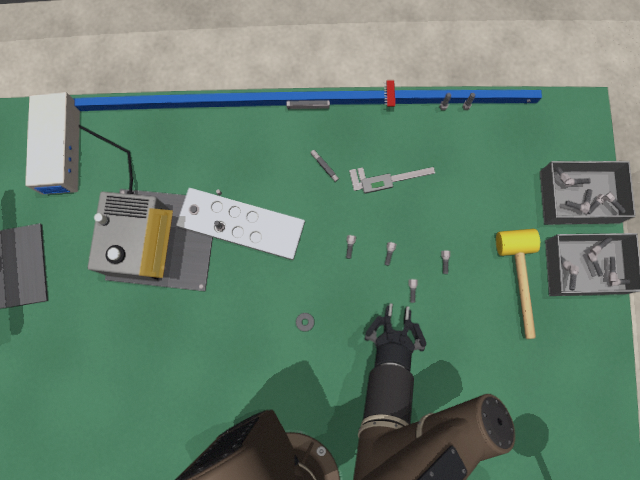

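The first bolt stands in pocket 2, at about (219,226). The second bolt has been knocked from (395,304) to about (412,290), so I'll detect it again before grasping.

```bash
cat >> h.py <<'E'
def pick_place(px,k,box=(330,215,480,345),img=None,off=.009):
    if img is None: img,_=snapshot('top')
    B=[b for b in bolts(img,box=box) if b['W']<.03 and .05<b['L']<.065]
    b=min(B,key=lambda b:np.hypot(*(np.array(b['px'])-px)));print('bolt',b['c'].round(4),b['d'].round(3),np.round(b['px'],1),round(b['L'],4))
    if np.hypot(*(np.array(b['px'])-px))>12: raise SystemExit('moved')
    az=grasp(b,off=off);w0=state()['width']
    Rg=Rn.from_quat(tool(az,PG,0)).as_matrix();h,bd=ingrip(b,np.r_[b['c']+b['d']*off,.0125],Rg)
    R=placeR(AZP,bd);Q=Rn.from_matrix(R).as_quat();t=carr(TH,*PK[k],.021)-R@h
    import json;json.dump([h.tolist(),bd.tolist()],open('grip.json','w'))
    if w0<.005: raise SystemExit('empty grip')
    r=solve_ik(t+[0,0,.07],Q);m=pathchk(state()['joint_pos'],r,h)[1].min();print('path min',m.round(3))
    if m<.075: raise SystemExit('path low')
    move_joints(r);s=state();print('w',s['width'],'t',s['time_s'])
    p,_=snapshot('top');cv2.imwrite(f'pics/pre{k}.png',p)
    H=carr(TH,*PK[k],.021+.07);pts=proj('top',[H,H+[0,0,.014],H+[0,0,.056]])
    u=pts[0].astype(int);x0,y0=u[0]-25,u[1]-25
    c=cv2.resize(p[y0:y0+50,x0:x0+50],None,fx=12,fy=12,interpolation=cv2.INTER_CUBIC)
    for q in pts: cv2.circle(c,tuple(((q-[x0,y0]+.5)*12).astype(int)),5,(0,0,255),1)
    cv2.imwrite(f'pics/pre{k}z.png',c)
    return t,R
def finish(k):
    import json
    h,bd=map(np.array,json.load(open('grip.json')));R=placeR(AZP,bd);t=carr(TH,*PK[k],.021)-R@h
    z=lower(t)
    if z>.004: raise SystemExit('rim?')
    release(R);move_l(np.array(state()['ee_pos'])+[0,0,.06],vel=.2)
def away(px,box=(330,215,480,345),img=None):
    """pre-position over next bolt and take a picture of the plate"""
    move_pose([.45,-.25,.25],tool(-.3,np.pi/2,0))
E
python3 - <<'E'
from h import *
pick_place((412,290),4)
E
```

```text
bolt [ 0.4477 -0.2995] [-0.998  0.059] [412.4 288.6] 0.0566
down f [-0.5  0.2  0.2] [ 0.4387 -0.2989  0.0131]
width 0.008606943584744231
lift w 0.00895043255760951 q [-1.05  0.2  -0.59 -1.45 -0.76  0.56] t 28.625
path min 0.077
w 0.008421107673778504 t 30.9083
```

View pics/pre4z.png

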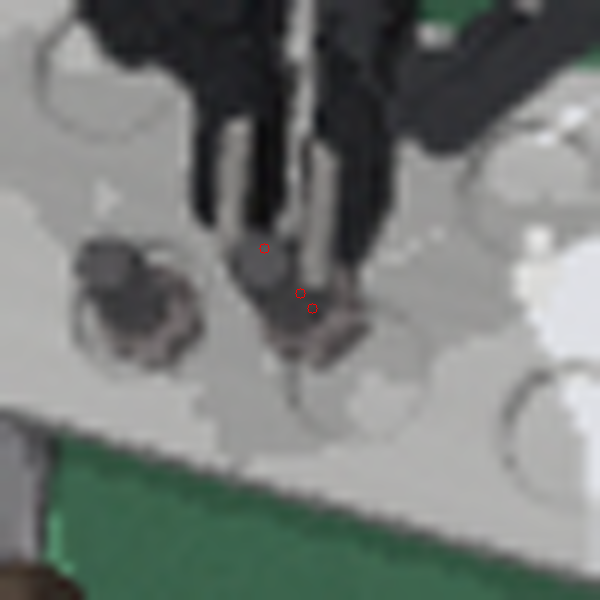

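The view matches the first placement, so I'll finish this one, move clear and check.

```bash
python3 - <<'E'
from h import *
finish(4)
r=solve_ik([.45,-.25,.22],tool(-.4,np.radians(60),0));r=r if r is not None else None
print(r, None if r is None else pathchk(state()['joint_pos'],r,(0,0,0))[1].min())
E
```

```text
contact at dz 0.0 F [ 0.8 -0.5  5.6]
[-0.03418961 -0.20165001 -0.94424933  0.50664369 -0.37748407 -2.36738239] 0.15751315090136464
```

```bash
cat >> h.py <<'E'
def goto_bolt(img,px,box=(330,215,480,345),z=.12):
    B=[b for b in bolts(img,box=box) if b['W']<.03]
    b=min(B,key=lambda b:np.hypot(*(np.array(b['px'])-px)))
    az=np.arctan2(-b['d'][1],-b['d'][0]);Q=tool(az,PG,0);xy=b['c']+b['d']*.009
    r=solve_ik(np.r_[xy,z],Q)
    if r is None: raise SystemExit('no ik')
    m=pathchk(state()['joint_pos'],r,(0,0,0))[1].min();print('pm',m.round(3),np.round(r,2))
    if m<.085: raise SystemExit('low')
    move_joints(r)
E
python3 - <<'E'
from h import *
goto_bolt(cv2.imread('pics/topn1.png'),(390,251))
p,_=snapshot('top');cv2.imwrite('pics/n2.png',p);crop(p,(165,180,315,270),5,'pics/n2p.png');print(state()['time_s'])
for b in bolts(p,box=(330,215,480,345)): print(b['c'].round(3),np.round(b['px']),round(b['L'],3),round(b['W'],3))
E
```

```text
pm 0.103 [-0.77  0.15 -0.64 -1.83 -0.42  0.59]
37.6417
[ 0.518 -0.383] [445. 260.] 0.058 0.023
[ 0.559 -0.149] [350. 245.] 0.059 0.023
```

View pics/n2.png

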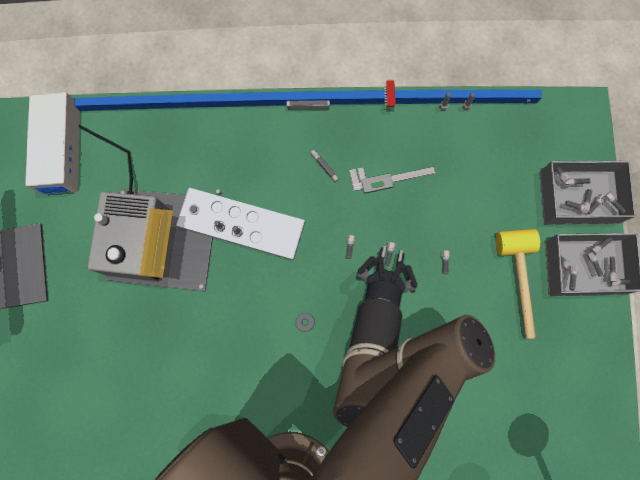

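View pics/n2p.png

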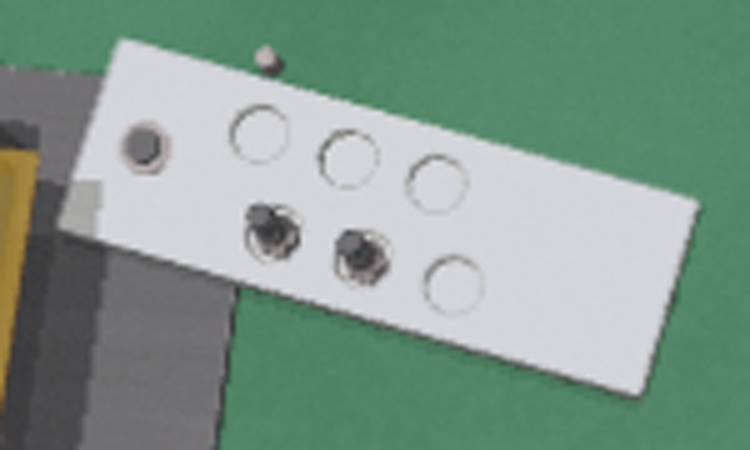

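Bolts now stand in pockets 2 and 4. The bolt at (390,251) has not moved, so I'll put it in pocket 6 using the earlier measurement.

```bash
python3 - <<'E'
from h import *
pick_place((390,251),6,img=cv2.imread('pics/topn1.png'))
E
```

```text
bolt [ 0.54   -0.2456] [-0.965  0.264] [389.6 251.5] 0.0592
down f [-0.  -0.7 -0.1] [ 0.5316 -0.2434  0.013 ]
width 0.00870276837713695
lift w 0.008614017930566941 q [-0.81  0.18 -0.66 -1.89 -0.46  0.68] t 40.3583
path min 0.07path low
```

```bash
sed -i 's/    r=solve_ik(t+\[0,0,.07\],Q);m=pathchk/    move_joints(solve_ik(t+[0,0,.13],Q)) if pathchk(state()["joint_pos"],solve_ik(t+[0,0,.13],Q),h)[1].min()>.085 else print("low13")\n    r=solve_ik(t+[0,0,.07],Q);m=pathchk/; s/if m<.075/if m<.07/' h.py
python3 - <<'E'
from h import *
import json
h,bd=map(np.array,json.load(open('grip.json')));R=placeR(AZP,bd);Q=Rn.from_matrix(R).as_quat();t=carr(TH,*PK[6],.021)-R@h
for up in(.1,.13,.16):
    r=solve_ik(t+[0,0,up],Q);p,m,A=pathchk(state()['joint_pos'],r,h);i=m.argmin();print(up,m.round(3),p[i].round(3),A[:,i].round(3)[np.argmin(A[:,i,2])])
E
```

```text
0.1 [0.107 0.112 0.114 0.114 0.113 0.111 0.109 0.105 0.101 0.098 0.094 0.092
 0.092 0.092 0.092 0.094 0.093 0.095 0.1   0.109 0.121] [0.6   0.072 0.124] [0.585 0.022 0.092]
0.13 [0.107 0.114 0.117 0.119 0.12  0.12  0.118 0.116 0.114 0.111 0.109 0.108
 0.109 0.111 0.112 0.115 0.116 0.12  0.127 0.137 0.151] [ 0.531 -0.243  0.11 ] [ 0.567 -0.252  0.107]
0.16 [0.107 0.116 0.121 0.124 0.127 0.128 0.128 0.127 0.126 0.125 0.124 0.124
 0.126 0.129 0.132 0.138 0.14  0.145 0.153 0.165 0.181] [ 0.531 -0.243  0.11 ] [ 0.567 -0.252  0.107]
```

```bash
python3 - <<'E'
from h import *
import json
k=6
h,bd=map(np.array,json.load(open('grip.json')));R=placeR(AZP,bd);Q=Rn.from_matrix(R).as_quat();t=carr(TH,*PK[k],.021)-R@h
move_joints(solve_ik(t+[0,0,.13],Q));move_l(t+[0,0,.07],vel=.15)
s=state();print(s['width'],s['time_s'])
p,_=snapshot('top');cv2.imwrite(f'pics/pre{k}.png',p)
H=carr(TH,*PK[k],.021+.07);pts=proj('top',[H,H+[0,0,.014],H+[0,0,.056]])
u=pts[0].astype(int);x0,y0=u[0]-25,u[1]-25
c=cv2.resize(p[y0:y0+50,x0:x0+50],None,fx=12,fy=12,interpolation=cv2.INTER_CUBIC)
for q in pts: cv2.circle(c,tuple(((q-[x0,y0]+.5)*12).astype(int)),5,(0,0,255),1)
cv2.imwrite(f'pics/pre{k}z.png',c)
E
```

```text
0.008523390059180208 43.275
```

View pics/pre6z.png

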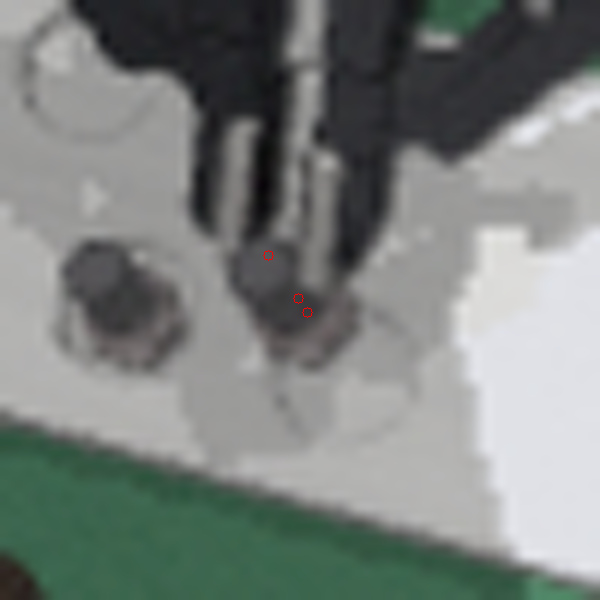

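The alignment is good. I'll lower it and pre-position for the bolt at (350,245).

```bash
python3 - <<'E'
from h import *
finish(6)
goto_bolt(cv2.imread('pics/topn1.png'),(445,260))
p,_=snapshot('top');cv2.imwrite('pics/n3.png',p);crop(p,(165,180,415,270),3,'pics/n3p.png');print(state()['time_s'])
for b in bolts(p,box=(330,215,480,345)): print(b['c'].round(3),np.round(b['px']),round(b['L'],3),round(b['W'],3))
E
```

```text
contact at dz -0.0015 F [ 1.6 -0.6 10.3]
pm 0.088 [-0.97  0.29 -0.4  -1.4  -0.7   0.39]
50.0583
[ 0.559 -0.149] [350. 245.] 0.059 0.023
```

View pics/n3p.png

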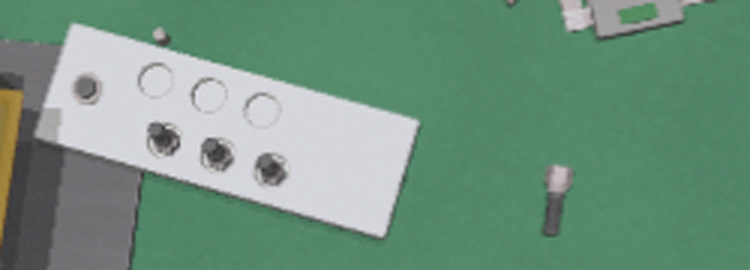

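Three bolts are seated in pockets 2, 4 and 6. I'm now above the bolt at (445,260), which goes to pocket 1.

```bash
python3 - <<'E'
from h import *
pick_place((445,260),1,img=cv2.imread('pics/n2.png'))
p=cv2.imread('pics/pre1.png');cv2.imwrite('pics/pre1w.png',cv2.resize(p[170:290,150:330],None,fx=4,fy=4))
E
```

```text
bolt [ 0.5176 -0.383 ] [-0.997  0.081] [445.3 259.8] 0.0578
down f [-0.2  0.7  0.4] [ 0.5088 -0.3826  0.0132]
width 0.008895849163121007
lift w 0.00872944019991799 q [-0.98  0.31 -0.4  -1.42 -0.71  0.43] t 52.7417
path min 0.091
w 0.008493050548898992 t 55.3583
```

View pics/pre1z.png

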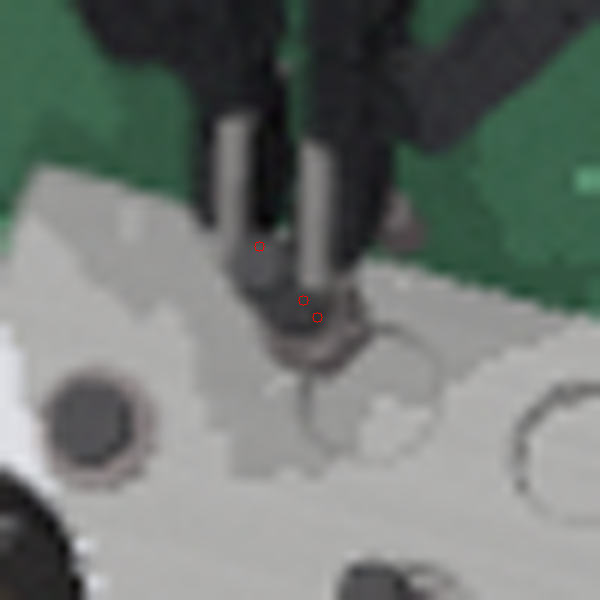

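```bash
python3 - <<'E'
from h import *
p=cv2.imread('pics/n3.png')
for k in (1,3,5):
    u=proj('top',carr(TH,*PK[k],.03))[0];x0,y0=(u-12).astype(int)
    g=cv2.cvtColor(p[y0:y0+25,x0:x0+25],cv2.COLOR_BGR2GRAY);f=8
    G=cv2.resize(g,None,fx=f,fy=f,interpolation=cv2.INTER_CUBIC)
    c=cv2.HoughCircles(cv2.GaussianBlur(G,(0,0),3),cv2.HOUGH_GRADIENT,1,100,param1=40,param2=10,minRadius=38,maxRadius=60)
    print(k,u.round(2),None if c is None else (c[0,0,:2]/f+[x0,y0]-.5+.5/f).round(2),None if c is None else c[0,0,2]/f)
E
```

```text
1 [216.75 205.9 ] [217.25 207.25] 6.9875
3 [234.38 210.93] [234.5  211.62] 6.4
5 [252.14 215.99] [252.12 216.88] 5.0625
```

The prediction agrees with the pockets to about 1 px. I'll lower it with a rim check.

```bash
python3 - <<'E'
from h import *
finish(1)
goto_bolt(cv2.imread('pics/n3.png'),(350,245))
p,_=snapshot('top');cv2.imwrite('pics/n4.png',p);crop(p,(165,180,415,270),3,'pics/n4p.png');print(state()['time_s'])
E
```

```text
contact at dz -0.0015 F [0.2 0.3 7. ]
pm 0.113 [-0.64  0.12 -0.7  -1.92 -0.42  0.67]
62.475
```

View pics/n4p.png

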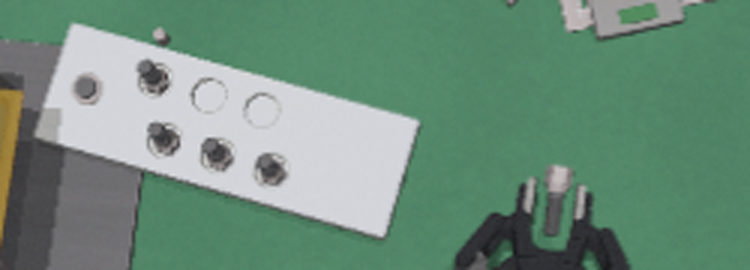

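Four bolts are seated. The last one, at (350,245), goes to pocket 5.

```bash
python3 - <<'E'
from h import *
pick_place((350,245),5,img=cv2.imread('pics/n3.png'))
E
```

```text
bolt [ 0.5587 -0.1493] [-0.988  0.155] [350.  244.7] 0.0589
down f [-0.3 -0.5 -0.5] [ 0.5501 -0.1479  0.013 ]
width 0.008471587929367176
lift w 0.008244770191199445 q [-0.68  0.16 -0.72 -1.99 -0.46  0.78] t 65.2417
path min 0.091
w 0.008670996239673644 t 68.05
```

View pics/pre5z.png

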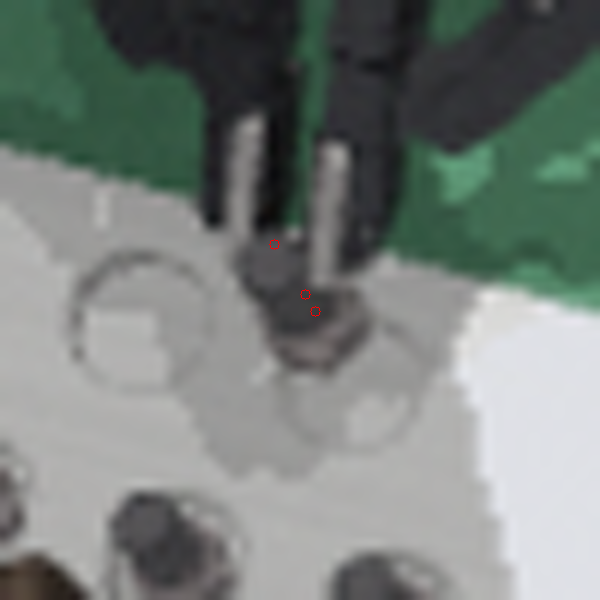

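```bash
python3 - <<'E'
from h import *
finish(5)
p=carr(TH,.25,.09,.2);Q=tool(HOME+TH-np.pi/2,np.pi/2,0)
r=solve_ik(p,Q);pp,m,_=pathchk(state()['joint_pos'],r,(0,0,0));print(p,np.round(r,2),m.min(),pp[::5].round(2))
# plus camera-clear pose
c=solve_ik([.45,-.35,.25],tool(HOME+TH-np.pi/2,np.pi/2,0));print(np.round(c,2),pathchk(state()['joint_pos'],c,(0,0,0))[1].min(),pathchk(c,r,(0,0,0))[1].min())
move_gripper(0.0,60)
move_joints(c)
for n in('top','scene'): p,_=snapshot(n);cv2.imwrite(f'pics/{n}5.png',p)
a=cv2.imread('pics/top5.png');crop(a,(165,180,315,270),5,'pics/t5c.png');b=cv2.imread('pics/scene5.png');crop(b,(320,230,460,335),5,'pics/s5c.png')
print(state()['time_s'])
E
```

```text
contact at dz -0.0015 F [-0.1 -1.1 10.3]
[ 0.66689964 -0.03189329  0.2       ] [ 0.24  0.37 -0.05  0.   -1.16  1.03] 0.1546428915585862 [[ 0.67  0.08  0.16]
 [ 0.67  0.05  0.16]
 [ 0.67  0.03  0.17]
 [ 0.67 -0.    0.18]
 [ 0.67 -0.03  0.2 ]]
[-0.32  0.17 -0.2   0.   -1.2   1.59] 0.15588302792261755 0.19999999999999285
76.25
```

View pics/t5c.png

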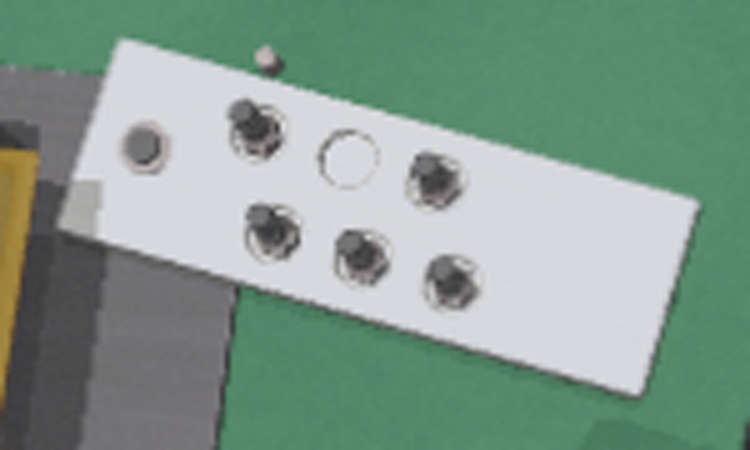

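View pics/s5c.png

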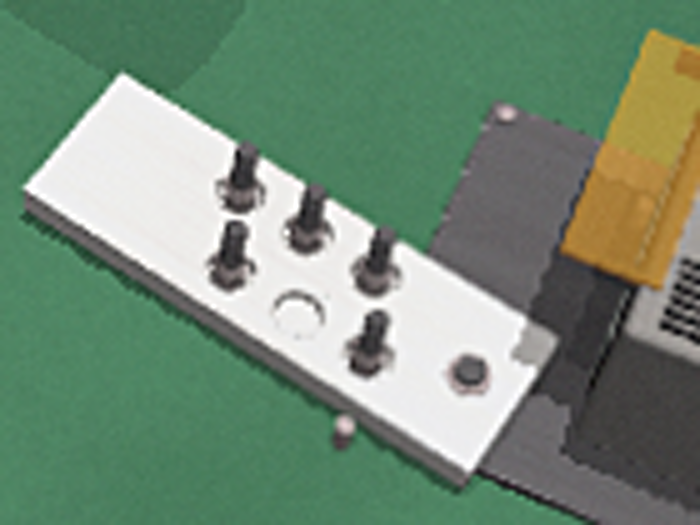

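View pics/scene5.png

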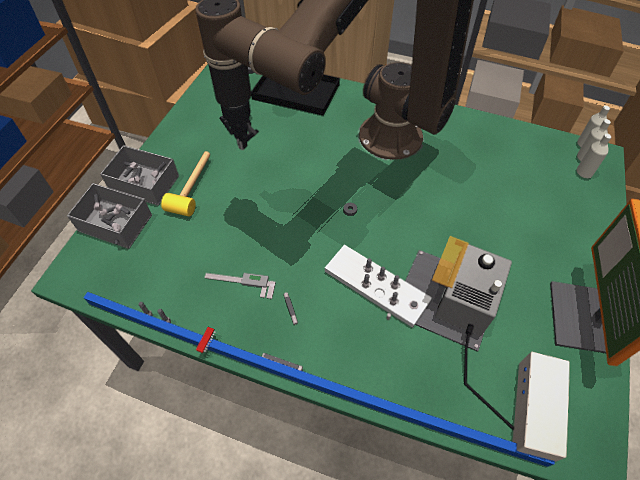

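All five bolts stand upright in pockets 1, 2, 4, 5 and 6, the worktop is clear of loose bolts, and the bystanders are where they were. Now I'll push the plate home gently.

```bash
python3 - <<'E'
from h import *
q=lambda th:tool(HOME+th-np.pi/2,np.pi/2,0)
move_joints(solve_ik(carr(TH,.25,.09,.2),q(TH)))
move_l(carr(TH,.25,.09,.017),vel=.12)
move_l(carr(TH,.25,.066,.017),vel=.05)
f0=np.array(state()['force']);th=TH
while th>-.06:
    th-=.06 if th>.12 else .006
    move_l(carr(th,.25,.060,.017),q(th),vel=.06)
    F=np.array(state()['force'])-f0
    an=HOME+th;n=np.array([-np.sin(an),np.cos(an)]);fn=F[:2]@n
    print(round(th,3),round(fn,1),end=' | ')
    if fn>9: break
print(F.round(1),state()['time_s'])
p,_=snapshot('top');cv2.imwrite('pics/top6.png',p)
E
```

```text
1.329 0.8 | 1.269 -0.5 | 1.209 0.1 | 1.149 -0.4 | 1.089 -0.3 | 1.029 0.4 | 0.969 -0.9 | 0.909 0.1 | 0.849 0.7 | 0.789 0.1 | 0.729 -0.5 | 0.669 0.2 | 0.609 0.5 | 0.549 0.3 | 0.489 -0.0 | 0.429 -0.0 | 0.369 1.3 | 0.309 1.2 | 0.249 1.0 | 0.189 0.2 | 0.129 1.0 | 0.069 0.5 | 0.063 1.6 | 0.057 2.8 | 0.051 2.1 | 0.045 0.9 | 0.039 2.1 | 0.033 2.3 | 0.027 1.6 | 0.021 2.0 | 0.015 1.6 | 0.009 1.8 | 0.003 3.9 | -0.003 10.6 | [  4.3 -11.2   1.9] 92.0833
```

View pics/top6.png

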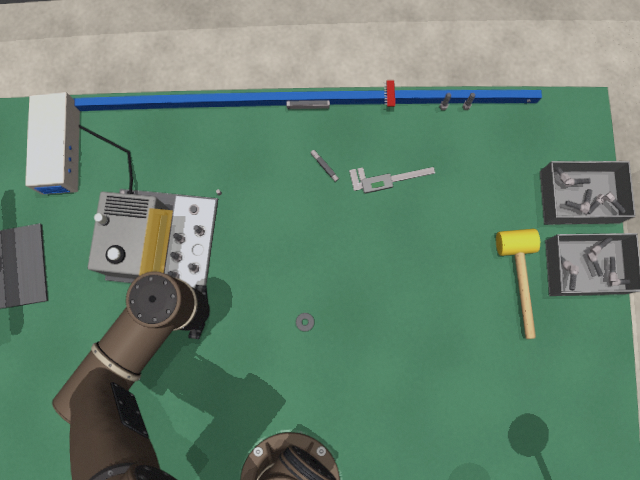

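The plate met its stop at a commanded swing of about 0 rad, where the force rose to 10.6 N, and the bolts are still standing. I'll back off, then check the plate and locate the button.

```bash
python3 - <<'E'
from h import *
move_l(carr(0,.25,.09,.017),vel=.05);move_l(carr(0,.25,.09,.24),vel=.2)
c=solve_ik([.40,-.2,.28],tool(-.3,np.pi/2,0));print(np.round(c,2),pathchk(state()['joint_pos'],c,(0,0,0))[1].min())
move_joints(c)
for n in('top','scene'): p,_=snapshot(n);cv2.imwrite(f'pics/{n}7.png',p)
a=cv2.imread('pics/top7.png');b=cv2.imread('pics/scene7.png')
crop(a,(80,180,230,330),4,'pics/t7c.png');crop(b,(380,210,520,355),4,'pics/s7c.png')
def wb(p,uv,r,thr):
    g=p.min(2);m=(g>thr).astype(np.uint8);k=np.zeros_like(m);cv2.circle(k,uv,r,1,-1);m&=k
    n,l,s,c=cv2.connectedComponentsWithStats(m);i=1+np.argmax(s[1:,4]);return c[i],s[i]
T=wb(a,(116,254),10,170);S=wb(b,(488,259),11,170);print(T,S)
print(ray('top',[T[0]],.158),ray('scene',[S[0]],.158),tri(T[0],S[0]))
for n,f,bx in(('top',a,(165,180,225,325)),('scene',b,(385,215,450,330))):
    c,sz,e=plate(f,n,bx);e=-e if e[0]>0 else e
    an=np.arctan2(e[1],e[0])%(2*np.pi);print(n,c.round(4),sz,np.degrees(an),an-HOME,(c-.12*e).round(4))
print(state()['time_s'])
E
```

```text
[-0.02 -0.06 -0.38  0.   -1.25 -1.85] 0.23896984684016986
(array([112.66326531, 253.24489796]), array([108, 248,  11,  12,  98], dtype=int32)) (array([487.81818182, 258.45454545]), array([483, 254,  10,   9,  66], dtype=int32))
[[0.52532964 0.38661882 0.158     ]] [[0.52547101 0.38358018 0.158     ]] [0.52541671 0.38482247 0.15882392]
top [0.5342 0.2486] [100.27034759521484, 300.6051940917969] 173.42987 0.0005215414125601114 [0.6534 0.2348]
scene [0.536  0.2452] [100.8554458618164, 301.15045166015625] 173.34128 -0.0010246030729135214 [0.6552 0.2313]
95.6667
```

View pics/t7c.png

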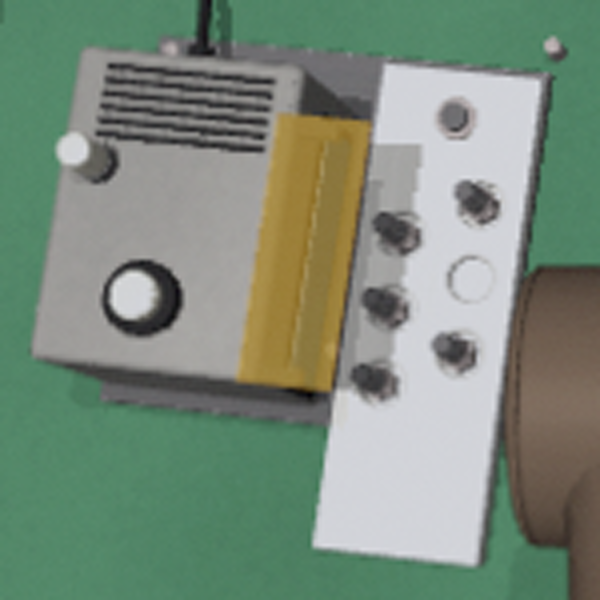

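View pics/s7c.png

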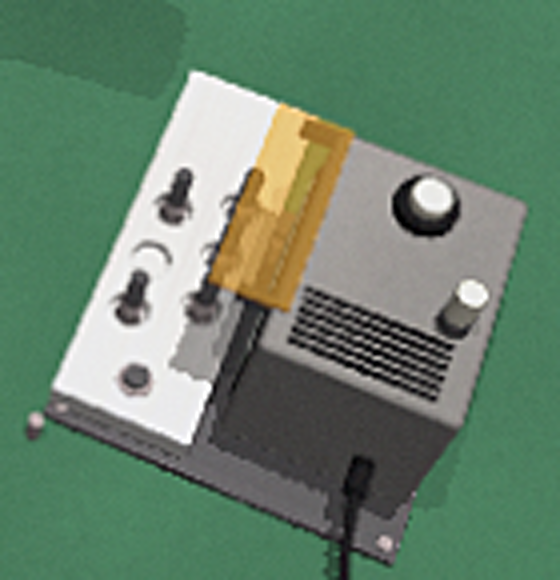

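The plate is home: both views put it within 0.001 rad of the home direction, all five bolts are upright, and the two views agree on the button to 3 mm. Pressing it now.

```bash
python3 - <<'E'
from h import *
xy=np.array([.5254,.385])
best=None
for a in np.arange(-3.1,3.1,.3):
    r=solve_ik(np.r_[xy,.25],tool(a,np.pi/2,0))
    if r is not None and (best is None or np.abs(r-state()['joint_pos']).max()<best[0]): best=(np.abs(r-state()['joint_pos']).max(),a,r)
r=best[2];print(best[0],pathchk(state()['joint_pos'],r,(0,0,0))[1].min());move_joints(r)
move_l(np.r_[xy,.166],vel=.12);f0=np.array(state()['force']);z=.166
while z>.1505:
    z-=.001;move_l(np.r_[xy,z],vel=.03);F=np.array(state()['force'])-f0
    print(round(z,4),F.round(1)[2],end=' | ')
    if F[2]>14: break
pause(.2);print(state()['ee_pos'])
move_l(np.r_[xy,.25],vel=.12)
c=solve_ik([.40,-.2,.28],tool(-.3,np.pi/2,0));print(pathchk(state()['joint_pos'],c,(0,0,0))[1].min());move_joints(c)
for n in('top','scene'): p,_=snapshot(n);cv2.imwrite(f'pics/{n}8.png',p)
a=cv2.imread('pics/top8.png');b=cv2.imread('pics/scene8.png')
crop(a,(80,180,230,330),4,'pics/t8c.png');crop(b,(380,210,520,355),4,'pics/s8c.png')
for n,f,bx in(('top',a,(165,180,225,325)),('scene',b,(385,215,450,330))):
    c,sz,e=plate(f,n,bx);e=-e if e[0]>0 else e
    an=np.arctan2(e[1],e[0])%(2*np.pi);print(n,an-HOME)
print(state()['time_s'],np.round(state()['force'],1))
E
```

```text
0.9497259417731128 0.24999999999999856
0.165 0.3 | 0.164 0.1 | 0.163 -0.4 | 0.162 2.2 | 0.161 2.2 | 0.16 1.5 | 0.159 2.8 | 0.158 4.3 | 0.157 5.0 | 0.156 4.2 | 0.155 10.3 | 0.154 16.2 | [0.52556171 0.38512578 0.15593477]
0.24867452536532697
top 0.0005215414125601114
scene 0.0012239225465933146
105.0667 [ 0.  -0.5 -0. ]
```

View pics/s8c.png

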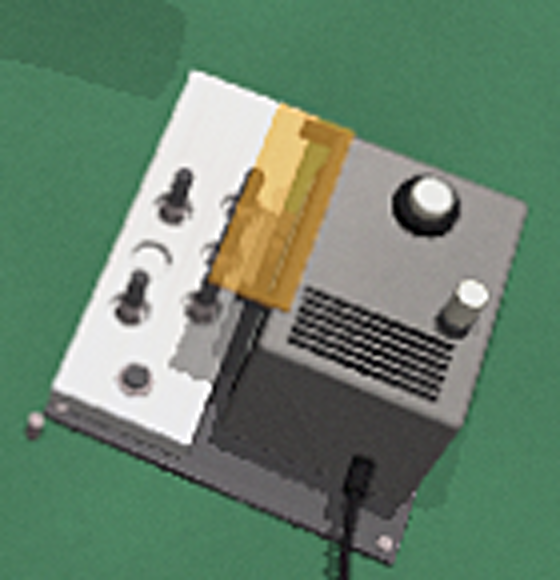

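View pics/top8.png

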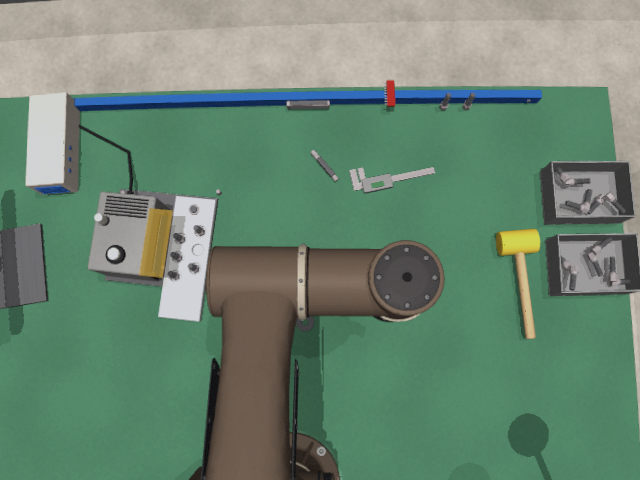

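The plate and bolts are unchanged. The press is ambiguous, though: the force rose with the TCP still at 0.156 m, where a full press should be about 0.152 m. I'll press again with settled readings of force against actual height.

```bash
python3 - <<'E'
from h import *
xy=np.array([.5254,.385])
best=None
for a in np.arange(-3.1,3.1,.3):
    r=solve_ik(np.r_[xy,.25],tool(a,np.pi/2,0))
    if r is not None and (best is None or np.abs(r-state()['joint_pos']).max()<best[0]): best=(np.abs(r-state()['joint_pos']).max(),a,r)
move_joints(best[2]);print(best[1])
move_l(np.r_[xy,.168],vel=.12);pause(.2)
f0=np.mean([state()['force'] for _ in range(1)],0);z=.168
while z>.1495:
    z-=.001;move_l(np.r_[xy,z],vel=.03);pause(.15);s=state();F=np.array(s['force'])-f0
    print(round(z,4),s['ee_pos'][2].round(5) if hasattr(s['ee_pos'][2],'round') else round(s['ee_pos'][2],5),F.round(1))
    if F[2]>22: break
tiltchk('btn')
E
```

```text
-0.10000000000000187
0.167 0.16705 [1.  1.  0.1]
0.166 0.16599 [-0.2  0.7  0.2]
0.165 0.16502 [-0.2 -0.1 -1.2]
0.164 0.16401 [-0.3  0.5 -0.6]
0.163 0.16299 [1.  0.1 0.2]
0.162 0.16218 [-0.1  1.6  0.9]
0.161 0.16112 [-0.1  2.   1.9]
0.16 0.16012 [0.2 1.6 2.6]
0.159 0.15912 [1.1 1.1 3.3]
0.158 0.15813 [0.7 1.2 3.2]
0.157 0.15715 [1.1 2.7 4.2]
0.156 0.15616 [0.8 1.8 5.9]
0.155 0.15605 [-0.6  0.4 10.1]
0.154 0.15596 [-3.7  0.6 15.4]
0.153 0.15584 [-5.6 -0.9 20.5]
0.152 0.15573 [-8.3 -1.2 26.4]
```

View pics/btn.png

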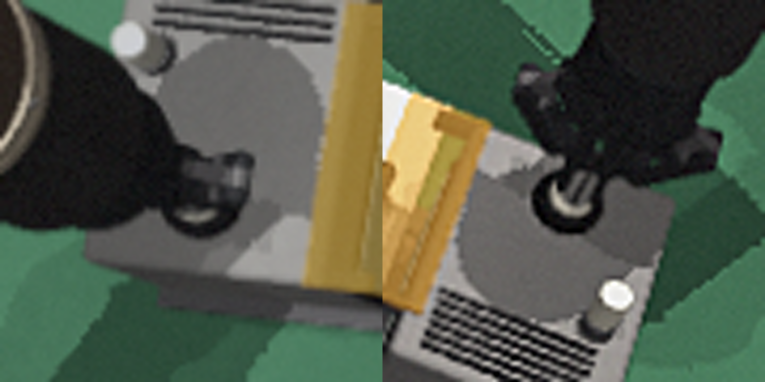

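That settles it. The force follows a clean spring from contact at 0.1622 m to 0.1562 m, 6 mm of travel at up to about 6 N, and then meets a hard stop. The button was fully pressed both times, and the fingertips simply reach about 4 mm past the nominal TCP. I'll retreat, do a final check and hand in.

```bash
python3 - <<'E'
from h import *
p0=np.array(state()['ee_pos']);move_l([.5254,.385,.25],vel=.12)
c=solve_ik([.40,-.3,.28],tool(-.3,np.pi/2,0));print(pathchk(state()['joint_pos'],c,(0,0,0))[1].min());move_joints(c)
move_gripper(.03);pause(.5)
for n in('top','scene'): p,_=snapshot(n);cv2.imwrite(f'pics/{n}9.png',p)
a=cv2.imread('pics/top9.png');b=cv2.imread('pics/scene9.png')
crop(a,(80,180,230,330),4,'pics/t9c.png')
A=cv2.resize(a[180:330,80:230],None,fx=2.6,fy=2.6);B=cv2.resize(b[205:355,380:530],None,fx=2.6,fy=2.6);cv2.imwrite('pics/fin.png',np.hstack([A,B]))
for n,f,bx in(('top',a,(165,180,225,325)),('scene',b,(385,215,450,330))):
    c,sz,e=plate(f,n,bx);e=-e if e[0]>0 else e
    print(n,np.arctan2(e[1],e[0])%(2*np.pi)-HOME)
a0=cv2.imread('pics/top0.png');d=cv2.absdiff(a,a0).max(2)
for nm,(x0,y0,x1,y1) in dict(caliper=(345,160,440,197),plug=(305,145,342,185),mallet=(492,225,545,345),ring=(290,310,322,336)).items():print(nm,(d[y0:y1,x0:x1]>60).sum())
print(state()['time_s'],np.round(state()['force'],1))
E
```

```text
0.24859579656927844
top 0.0005215414125601114
scene -0.0010246030729135214
caliper 0
plug 0
mallet 1609
ring 47
119.1917 [ 0.7  0.5 -1. ]
```

View pics/fin.png

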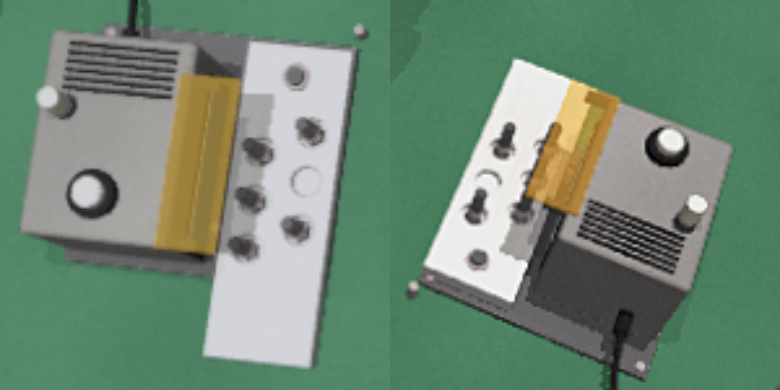

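Everything is in place. The mallet and ring differences come from the arm and its shadow in the first image; the mallet's head is still at (517,242) in the later views. Handing in.

```bash
python3 - <<'E'
from h import *
a=cv2.imread('pics/top2.png');b=cv2.imread('pics/top9.png')
for p in(a,b):
    h=cv2.cvtColor(p,cv2.COLOR_BGR2HSV);m=((h[...,0]>20)&(h[...,0]<35)&(h[...,1]>180)&(h[...,2]>150));m[:,:480]=0;v,u=np.nonzero(m);print(u.mean(),v.mean(),len(u))
sign_off()
E
```

```text
515.8026315789474 242.6184210526316 76
518.7241379310345 240.20689655172413 29
the job is handed in; nothing more can be done
```

I swung the carrier out to about 1.39 rad and stood all five bolts head-down, in pockets 1, 2, 4, 5 and 6. I then pushed the plate home, pressed the start button, and handed in after about 119 s of robot time. The hand-in reports no verdict. One bolt was knocked aside before I picked it up, so I found it again in the camera image first.

**Last checks**
- **Plate:** both cameras put it within 0.001 rad of home. The force rose to about 10 N at the stop.
- **Bolts:** all five looked upright and seated in both final pictures.
- **Button:** I pressed it twice. The first press looked doubtful because the force rose higher than I expected. The second showed a clean 6 mm of spring travel up to about 6 N, then a hard stop. So both presses went all the way down, and the fingertips reach about 4 mm past the nominal TCP. I judged the button up again only by its look in the pictures.
- **Gauges and mallet:** the caliper and plug gauge areas showed no change between the first and last top pictures. For the mallet and ring gauge that comparison showed differences, which I put down to the arm and its shadow.
- **A check that disagreed:** a last colour check of the mallet head gave centres about 4 px apart (roughly 9 mm). It found only 76 and 29 pixels, so I put it down to shadow, and the robot never went near the mallet.

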